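# Load the cartridge reader and set its dial

## Robot

A 6-joint arm with a two-finger parallel gripper is mounted at the origin on a cart in front of the work surface, level with it; the furniture and walls round the work are solid. World frame = base frame: x ahead of the robot, y to its left, z up, the work surface at z = 0. Lengths are in mm, angles in rad, forces in N, time in s.
With the tool pointing down it reaches from about 275 to 1000 mm from the base axis. Payload 8.4 kg.
Tool frame: the origin (TCP) lies midway between the tips of the shut fingers; the grasp point (between the pads) lies 19 mm behind it; z points along the fingers, y is the line along which they close (so a half turn about z gives the same grasp; the last joint's range is limited). The gripper opens to 85 mm and grips with 20 to 120 N. Pads are 22 mm wide; open, the fingers measure 114 mm over their backs; the gripper's body (76 mm by 85 mm) begins 54 mm behind the grasp point. The pads swing forward as they close: fully open they stand 13 mm farther back than shut.
Start: joints at [-1.238, 0.353, 1.633, -0, 1.155, -0.002], TCP at [205.361, -590.3, 231.281] pointing down, gripper open.
Joint ranges: [-2.63, 2.63], [-0.92, 2.1], [0.06, 2.66], [-1.3, 4.44], [0, 2.69], [-3.02, 3.02]. Speed limits (rad/s): [2.22, 2.22, 2.79, 3.14, 3.14, 3.14].

## Interface

Orientations are given as [roll, pitch, yaw] about the fixed x, y, z axes, in that order (R = Rz(yaw) Ry(pitch) Rx(roll)).
In Python, from rig import monitor, imaging, r gives the robot as it stands.
- The arm moves only by the tool drive_tool, never from a script. Its argument "plan" is a list of rows, each an object of numbers: "x", "y", "z": the shift along the tool's x, y, z in units of 50 mm (1.0 is 50 mm); "ax", "ay", "az": the turn, a rotation vector about the tool's x, y, z in units of 6 degrees (1.0 is 6 degrees); "hand": the finger opening in mm, from 0 to 85.4. In form: [{"x": .., "y": .., "z": .., "ax": .., "ay": .., "az": .., "hand": ..}, ...]. A call has 1 to 8 rows; each row is the pose to reach, as a shift and turn from the pose commanded when the call began, along the tool's axes at that moment; what a row does not reach only later rows make up. A row lasts 1/10 s, in which the tool goes at most 50 mm and 8.59 degrees, less where a joint would pass 70% of its speed; a pose out of reach is approached as far as the arm can. A call with a gripper value outside its range is refused whole. The fingers move at their own pace and stop on an object; "grip_force" is the grip in N (left out, the last holds). Time passes only in rows, so rows that repeat a pose let the fingers close. It gives the time, the measured TCP pose, the force, the opening and the grip force at its end, in the units of the state.
- monitor.sense(): the state, without advancing time (a new reading comes with each control period).
- imaging.grab_frame(name): name is "scene" or "side" or "wrist"; returns the picture (400x640x3 uint8, red, green, blue); there is no depth.
- imaging.camera_info(name): a dict with "mtx" (3x3 intrinsics, pixels), "dist" ([k1, k2, p1, p2, k3] as OpenCV has them; the pictures are not rectified), "R" (3x3) and "t" (3): a world point X has camera coordinates R X + t. Camera axes: x right, y down, z forward; pixel columns grow to the right and rows downward; lengths in mm; the calibration is good to about 2 mm. A picture is of the moment at which its call begins: read the wrist's pose just before it. camera_info takes no time and is no camera call; for the wrist camera it gives the pose at the moment of the call.
- r.sign_off(): hands the job in; it is judged then, once.
The state is a dict: "clock": time; "qpos": joint angles; "qvel": joint speeds; "joint_efforts": joint torques, N m; "eef_pos": TCP position; "tcp_rot": TCP orientation; "contact_force": force on the tool from outside, world axes, zero at the start; "wrist_torque": the same for the moment, N m; "opening": opening from 0.0 (shut) to 1.0 (fully open); "grasp_force": force on a finger pad.
Only numpy, scipy, OpenCV 4.12 (cv2) and the standard library are available. Lean on these libraries where they do the work, as an engineer would, in place of code of your own. Each camera call takes 0.05 s, during which the arm holds its last target. There are 200 camera calls.

## Task

Get the cartridge reader ready for a run: first turn the dial on its controller until the pointer is at the load mark and let go of it; then put the two plain blanks from the reader's sloping shelf into the tray, and lay every test cartridge flat on the shelf, side by side and straight up and down the slope, with its narrow tab uphill and its plain end down against the lower lip. When all that is done, turn the dial until the pointer is at the index tab on the ring round it, without shifting the ring, and leave the timer and forceps where they are.

Things in the scene. Friction and masses are not known exactly. Their poses are not given: they have to be found in the camera images.
- reader: fixed white instrument housing, 100 mm deep, 244 mm wide, that carries the sloping shelf; origin at the centre of its underside on the bench, x to its back, y to its left, z up. It may stand left or right of the controller.
- shelf: sloping shelf on the reader: dark rubber-faced tray, 92 mm along the slope, 238 mm wide, tilted 0.32 rad, falling towards the robot. Origin at the middle of its upper face, 66 mm above the bench; x up the slope, y to the left, z square out of the face. Cartridges fit side by side 50 mm apart (y = -75, -25, 25, 75 mm), which leaves room for fingers.
- shelf_lip (a point): middle of the lower lip's inner face, at the shelf's face: shelf x = -42 mm, so a cartridge lying flat with its plain end on the lip has its centre at shelf x = -6 mm, z = 6 mm. The aluminium lip is 4 mm thick and 7 mm proud of the face; the side rims (inner faces at y = +-115 mm) and the upper rim (inner face at x = +42 mm) are 4 mm proud.
- controller: fixed white box 136 x 136 x 34 mm with the pointer dial in the middle of its top; origin at the centre of its underside on the bench, x to its back, y to its left, z up.
- dial (a joint): angle of the black pointer dial about its vertical axis, rad: 0 when the pointer is at the load mark (front of the box, the side that looks to the robot), growing counterclockwise seen from above, stops at +-2.7. Stiff to 0.06 N m, stays where it is left.
- dial_axis (a point): on the dial's axis, 54 mm above the bench. The dial is a flat black disc (radius 37 mm, top 42 mm above the bench) with an upright grip bar across it, 62 mm long, 14 mm thick, its top 71 mm above the bench, to be pinched across its 14 mm from above. One end of the bar carries the pointer: a white stripe on its top and end and a white nib low down on the disc.
- dial_tip (a point): just beyond the pointer's nib, 43 mm from the dial's axis and 40 mm above the bench; turns with the dial.
- load_mark (a point): where the nib is when it points to the load mark, the dark raised bar on the box in front of the dial (on the side of the robot): 43 mm from the dial's axis, 40 mm above the bench, fixed to the box.
- index_tab (a point): where the nib is when it points to the index tab, 43 mm from the dial's axis, 40 mm above the bench. The tab is a dark block 11 x 6 x 7 mm on the flat metal ring (outer radius 54 mm, 3 mm high) round the dial; the ring is stiff and already set, 1.3 to 2.3 rad round from the load mark, clockwise from above (dial at -1.3 to -2.3).
- cartridge_1_mid (a point): centre (half-way up) of cartridge 1, a flat white test cartridge 72 x 22 x 12 mm, about 30 g, the same on both faces; x along its length to the tab, z square to its faces. The 22 mm wide body runs from x = -36 to +18 mm, the 10 mm wide tab from there to +36 mm. Balances, and is best gripped across the body, at x = -6 mm. May be absent.
- cartridge_1_tab (a point): outer end of the tab of cartridge 1, 36 mm from its centre
- cartridge_2_mid (a point): centre (half-way up) of cartridge 2, a flat white test cartridge 72 x 22 x 12 mm, about 30 g, the same on both faces; x along its length to the tab, z square to its faces. The 22 mm wide body runs from x = -36 to +18 mm, the 10 mm wide tab from there to +36 mm. Balances, and is best gripped across the body, at x = -6 mm. May be absent.
- cartridge_2_tab (a point): outer end of the tab of cartridge 2, 36 mm from its centre
- cartridge_3_mid (a point): centre (half-way up) of cartridge 3, a flat white test cartridge 72 x 22 x 12 mm, about 30 g, the same on both faces; x along its length to the tab, z square to its faces. The 22 mm wide body runs from x = -36 to +18 mm, the 10 mm wide tab from there to +36 mm. Balances, and is best gripped across the body, at x = -6 mm. May be absent.
- cartridge_3_tab (a point): outer end of the tab of cartridge 3, 36 mm from its centre
- cartridge_4_mid (a point): centre (half-way up) of cartridge 4, a flat white test cartridge 72 x 22 x 12 mm, about 30 g, the same on both faces; x along its length to the tab, z square to its faces. The 22 mm wide body runs from x = -36 to +18 mm, the 10 mm wide tab from there to +36 mm. Balances, and is best gripped across the body, at x = -6 mm. May be absent.
- cartridge_4_tab (a point): outer end of the tab of cartridge 4, 36 mm from its centre
- timer: bystander: small white bench timer 66 x 66 x 19 mm; origin at the centre of its underside
- forceps: bystander: steel forceps 125 mm long, 9 mm high, lying along its y; origin under its centre
- tray: fixed shallow open grey tray 150 x 120 mm, 22 mm high, walls and floor 3 mm, left or right of the work; origin at the centre of its underside, x its 150 mm length
- blank_1_mid (a point): centre (half-way up) of blank 1, a plain grey bar 60 x 22 x 12 mm without a tab, about 30 g; x along its length, z square to its faces. At the start it lies flat on the shelf, lengthwise up the slope.
- blank_2_mid (a point): centre (half-way up) of blank 2, a plain grey bar 60 x 22 x 12 mm without a tab, about 30 g; x along its length, z square to its faces. At the start it lies flat on the shelf, lengthwise up the slope.
Things that resemble listed ones, but are neither listed nor needed, are in the scene too. Leave any brown or orange look-alike of the part that bears cartridge_3_mid alone.

How it is judged (in metres and radians):
On the way, in this order (a step that is already met when the one before it is completed fails the run):
1. the dial's pointer is at the load mark (within 5 mm at the nib, about 6.5 degrees) and the dial is let go (horizontal distance between dial_tip and load_mark below 0.005 m and velocity of joint dial between -0.05 and 0.05 rad/s and contact force between dial and the fingers below 0.1 N), for 0.2 s.
2. with the dial still at the load mark, both blanks are in the tray and every cartridge lies flat on the shelf, tab uphill, its plain end within 8 mm of the lower lip, straight within 0.2 rad, released (horizontal distance between dial_tip and load_mark below 0.005 m and velocity of joint dial between -0.05 and 0.05 rad/s and z of cartridge_1_mid in the frame of shelf between 0.0025 and 0.0095 m and x of cartridge_1_mid in the frame of shelf between -0.012 and 0.002 m and y of cartridge_1_mid in the frame of shelf between -0.108 and 0.108 m and x of each of cartridge_1_tab, cartridge_2_tab, cartridge_3_tab, cartridge_4_tab in the frame of shelf above 0.02 m and angle between the x axis of each of cartridge_1_mid, cartridge_2_mid, cartridge_3_mid, cartridge_4_mid and the x axis of shelf, either way round below 0.2 rad and linear speed of each of cartridge_1, cartridge_2, cartridge_3, cartridge_4, blank_1, blank_2 below 0.02 m/s and z of cartridge_2_mid in the frame of shelf between 0.0025 and 0.0095 m and x of cartridge_2_mid in the frame of shelf between -0.012 and 0.002 m and y of cartridge_2_mid in the frame of shelf between -0.108 and 0.108 m and z of cartridge_3_mid in the frame of shelf between 0.0025 and 0.0095 m and x of cartridge_3_mid in the frame of shelf between -0.012 and 0.002 m and y of cartridge_3_mid in the frame of shelf between -0.108 and 0.108 m and z of cartridge_4_mid in the frame of shelf between 0.0025 and 0.0095 m and x of cartridge_4_mid in the frame of shelf between -0.012 and 0.002 m and y of cartridge_4_mid in the frame of shelf between -0.108 and 0.108 m and x of blank_1_mid in the frame of tray between -0.07 and 0.07 m and y of blank_1_mid in the frame of tray between -0.055 and 0.055 m and z of each of blank_1_mid, blank_2_mid in the frame of tray below 0.03 m and x of blank_2_mid in the frame of tray between -0.07 and 0.07 m and y of blank_2_mid in the frame of tray between -0.055 and 0.055 m and contact force between each of cartridge_1, cartridge_2, cartridge_3, cartridge_4, blank_1, blank_2 and the fingers below 0.1 N), for 0.3 s.
3. the dial's pointer is at the index tab (within 5 mm at the nib) (horizontal distance between dial_tip and index_tab below 0.005 m and velocity of joint dial between -0.05 and 0.05 rad/s), for 0.2 s.
At the end, for the whole second after the job is handed in: The pointer's nib is within 5 mm of the index tab (about 6.5 degrees), both blanks lie in the tray, and every cartridge lies at rest, flat on the shelf, tab uphill, its plain end within 8 mm of the lower lip and straight up the slope within 0.2 rad; all is released (all of step 3 and z of cartridge_1_mid in the frame of shelf between 0.0025 and 0.0095 m and x of cartridge_1_mid in the frame of shelf between -0.012 and 0.002 m and y of cartridge_1_mid in the frame of shelf between -0.108 and 0.108 m and x of each of cartridge_1_tab, cartridge_2_tab, cartridge_3_tab, cartridge_4_tab in the frame of shelf above 0.02 m and angle between the x axis of each of cartridge_1_mid, cartridge_2_mid, cartridge_3_mid, cartridge_4_mid and the x axis of shelf, either way round below 0.2 rad and linear speed of each of cartridge_1, cartridge_2, cartridge_3, cartridge_4, blank_1, blank_2 below 0.02 m/s and z of cartridge_2_mid in the frame of shelf between 0.0025 and 0.0095 m and x of cartridge_2_mid in the frame of shelf between -0.012 and 0.002 m and y of cartridge_2_mid in the frame of shelf between -0.108 and 0.108 m and z of cartridge_3_mid in the frame of shelf between 0.0025 and 0.0095 m and x of cartridge_3_mid in the frame of shelf between -0.012 and 0.002 m and y of cartridge_3_mid in the frame of shelf between -0.108 and 0.108 m and z of cartridge_4_mid in the frame of shelf between 0.0025 and 0.0095 m and x of cartridge_4_mid in the frame of shelf between -0.012 and 0.002 m and y of cartridge_4_mid in the frame of shelf between -0.108 and 0.108 m and x of blank_1_mid in the frame of tray between -0.07 and 0.07 m and y of blank_1_mid in the frame of tray between -0.055 and 0.055 m and z of each of blank_1_mid, blank_2_mid in the frame of tray below 0.03 m and x of blank_2_mid in the frame of tray between -0.07 and 0.07 m and y of blank_2_mid in the frame of tray between -0.055 and 0.055 m and contact force between each of cartridge_1, cartridge_2, cartridge_3, cartridge_4, blank_1, blank_2, dial and the fingers below 0.1 N); the robot touches nothing.
It fails at once if the index ring is shifted by more than 4 mm at its tab (distance of index_tab from where it was at the start of the episode above 0.004 m).
It fails at once if the timer is moved by more than 30 mm (distance of timer from where it was at the start of the episode above 0.03 m).
It fails at once if the forceps is moved by more than 30 mm (distance of forceps from where it was at the start of the episode above 0.03 m).
Of cartridge_1, cartridge_2, cartridge_3, cartridge_4 only 2 to 4 are there at a start; the rules pass over those that are not, and their reading is None.
At some moment in a run one of cartridge_1, cartridge_2, cartridge_3, cartridge_4 may be knocked a few centimetres aside while the robot is not near it.
Once in a run the grip may slacken for a moment while it holds something.
It also fails if it takes over 210 s, if anything falls off the work surface, if the arm or the gripper's body presses on something with over 40 N, if the wrist force passes 120 N, or if a joint passes its speed limit or range.

## Working session

There is one attempt and no reset: what is moved stays moved. The work goes in short steps, Python scripts to look and compute and a tool call to move; the robot and the scene stay as the last step left them, time stands still between calls to the robot, and variables do not carry over. Pictures are saved under pics/ and viewed, at most 14 in all, crops included, and the job is handed in when it is done.

Besides the shell and the picture viewer there is one more tool, called after "Call:" by a JSON object that holds its "api" and its "payload", one argument or row to a line. drive_tool: Moves the arm, as the interface text tells. Its arguments: {"type":"object","properties":{"plan":{"type":"array","items":{"type":"object","properties":{"x":{"type":"number"},"y":{"type":"number"},"z":{"type":"number"},"ax":{"type":"number"},"ay":{"type":"number"},"az":{"type":"number"},"hand":{"type":"number"}}}},"grip_force":{"type":"number"}},"required":["plan"]}

```bash
ls; mkdir -p pics; cat > h.py <<'E'
import numpy as np, cv2
from rig import monitor, imaging, r
from scipy.spatial.transform import Rotation as Ro
def cam(n):
    c=imaging.camera_info(n); return [np.array(c[k],float) for k in ("mtx","dist","R","t")]
def grab(n,f=None):
    c=cam(n); im=imaging.grab_frame(n)[:,:,::-1].copy()
    if f: cv2.imwrite("pics/"+f,im)
    return im,c
def ray(c,uv):
    p=cv2.undistortPoints(np.array(uv,float).reshape(-1,1,2),c[0],c[1]).reshape(-1,2)
    d=np.c_[p,np.ones(len(p))]@c[2]; return -c[2].T@c[3],d
def plane(c,uv,z=0,n=(0,0,1),p0=None):
    o,d=ray(c,uv); n=np.array(n,float); p0=np.array([0,0,z],float) if p0 is None else np.array(p0,float)
    return o+d*(((p0-o)@n)/(d@n))[:,None]
def proj(c,X):
    return cv2.projectPoints(np.array(X,float).reshape(-1,1,3),cv2.Rodrigues(c[2])[0],c[3],c[0],c[1])[0].reshape(-1,2)
E
python3 - <<'E'
from h import *
a,_=grab("scene","a.png");b,_=grab("side","b.png")
s=monitor.sense();print(s)
for n in("scene","side","wrist"):
    c=cam(n);print(n,-c[2].T@c[3],c[2][2],c[0][0,0])
E
```

```text
pics
{'clock': 0.1, 'qpos': array([-1.23840907e+00,  3.53587400e-01,  1.63404178e+00, -1.09917975e-05,
        1.15521410e+00, -2.38914233e-03]), 'qvel': array([-1.36537951e-04, -2.17783164e-03, -6.72265456e-04,  2.88899370e-05,
        7.43880903e-05,  1.59240911e-03]), 'joint_efforts': array([ 1.69874288e-04, -6.06356621e+01, -3.42820466e+01,  4.24077029e-05,
        4.14559938e-03, -1.16718650e-05]), 'eef_pos': array([ 205.21416753, -589.90227759,  230.63914132]), 'tcp_rot': array([-3.14034201e+00,  7.06268358e-06,  3.34780847e-01]), 'contact_force': array([ 1.12070836, -0.7652004 ,  0.68481478]), 'wrist_torque': array([-0.02433111,  0.00757167,  0.009883  ]), 'grasp_force': 0.0, 'opening': 1.0002512602755838}
scene [-200.80773721 -479.24330736  719.56169784] [ 0.67937458  0.44499908 -0.58346036] 388.1782283113047
side [ -9.96203731 967.41839222 651.61010076] [ 0.42716311 -0.77769262 -0.46122214] 425.94731739900664
wrist [ 281.35992564 -564.82080601  373.08957511] [-0.29679169 -0.10157037 -0.94952522] 351.22504137398516
```

View pics/a.png

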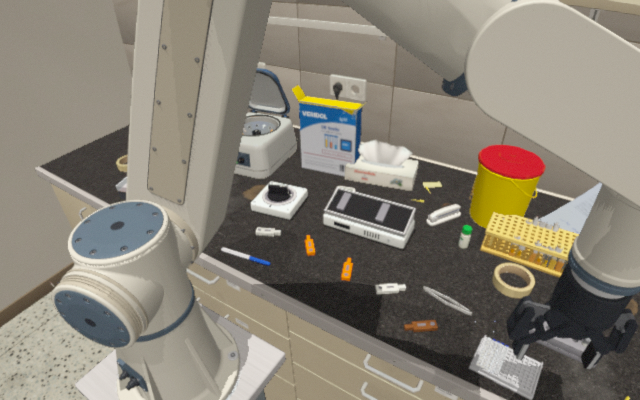

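View pics/b.png

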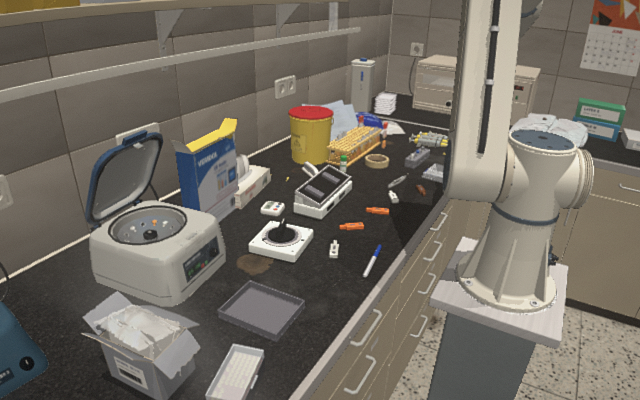

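The scene view shows the controller at (280,200), the reader at (368,215), white cartridges at (268,232) and (390,288), orange and brown look-alikes, and forceps at (447,300). The side view shows the controller at (282,240), tray at (262,310), reader at (323,190), white cartridges at (334,249) and (393,197), and probably the timer at (272,208).

```bash
python3 - <<'E'
from h import *
a=cv2.imread("pics/a.png");b=cv2.imread("pics/b.png")
A=cam("scene");B=cam("side")
np.set_printoptions(precision=0,suppress=True)
print("scene",[(k,plane(A,[uv],z)[0,:2]) for k,uv,z in [("c1",(268,232),6),("c2",(390,288),6),("dial",(279,188),54),("shelfmid",(369,214),66),("forceps",(447,300),5),("brown",(422,326),6),("or1",(310,245),6),("or2",(347,269),6)]])
print("side",[(k,plane(B,[uv],z)[0,:2]) for k,uv,z in [("c1",(334,249),6),("c2",(393,197),6),("dial",(281,232),54),("shelfmid",(324,184),66),("timer",(272,208),15),("forceps",(398,181),5),("trayC",(262,310),3)]])
ca=cv2.resize(a[160:345,190:480],None,fx=2.75,fy=2.75,interpolation=cv2.INTER_CUBIC)
cb=cv2.resize(b[155:345,210:440],None,fx=3,fy=3,interpolation=cv2.INTER_CUBIC)
cv2.imwrite("pics/a2.png",ca);cv2.imwrite("pics/b2.png",cb)
E
```

```text
scene [('c1', array([434., 108.])), ('c2', array([ 418., -276.])), ('dial', array([576., 171.])), ('shelfmid', array([ 584., -134.])), ('forceps', array([ 453., -406.])), ('brown', array([ 353., -381.])), ('or1', array([449., -26.])), ('or2', array([ 421., -156.]))]
side [('c1', array([433., 110.])), ('c2', array([ 414., -273.])), ('dial', array([559., 177.])), ('shelfmid', array([ 600., -124.])), ('timer', array([702.,  23.])), ('forceps', array([ 447., -409.])), ('trayC', array([454., 404.]))]
```

View pics/a2.png

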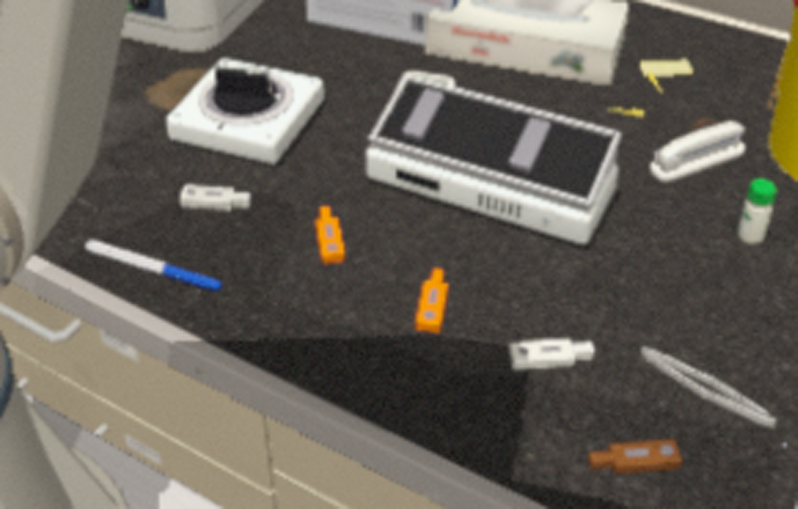

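View pics/b2.png

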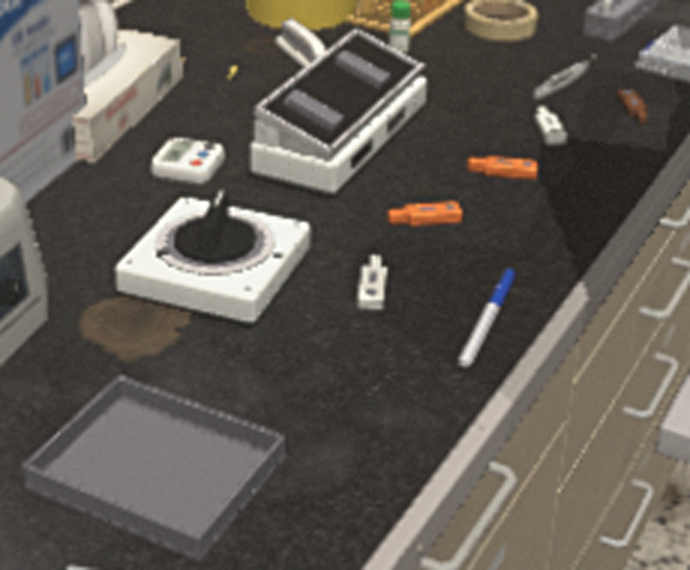

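The crops show two white cartridges: c1 at about (433,109) and c2 at about (416,-275), both with tabs towards -y. The orange (2) and brown (1) parts are look-alikes to leave alone. The timer is near (702,23), the forceps near (450,-407), and the tray near (454,404). I'll move to a wrist view above the work.

Call:
{"api": "drive_tool", "payload": {
  "plan": [
    {"x":8.6,"y":-6.75,"z":-2,"az":3.2,"hand":85},
    {"x":8.6,"y":-6.75,"z":-2,"az":3.2},
    {"x":8.6,"y":-6.75,"z":-2,"az":3.2},
    {"x":8.6,"y":-6.75,"z":-2,"az":3.2},
    {"x":8.6,"y":-6.75,"z":-2,"az":3.2},
    {"x":8.6,"y":-6.75,"z":-2,"az":3.2},
    {"x":8.6,"y":-6.75,"z":-2,"az":3.2},
    {"x":8.6,"y":-6.75,"z":-2,"az":3.2}
  ]
}}

```text
invalid input
```

Call:
{"api": "drive_tool", "payload": {
  "plan": [
    {"x":8.6,"y":-6.75,"z":-2,"ax":0,"ay":0,"az":3.2,"hand":85},
    {"x":8.6,"y":-6.75,"z":-2,"ax":0,"ay":0,"az":3.2,"hand":85},
    {"x":8.6,"y":-6.75,"z":-2,"ax":0,"ay":0,"az":3.2,"hand":85},
    {"x":8.6,"y":-6.75,"z":-2,"ax":0,"ay":0,"az":3.2,"hand":85},
    {"x":8.6,"y":-6.75,"z":-2,"ax":0,"ay":0,"az":3.2,"hand":85},
    {"x":8.6,"y":-6.75,"z":-2,"ax":0,"ay":0,"az":3.2,"hand":85},
    {"x":8.6,"y":-6.75,"z":-2,"ax":0,"ay":0,"az":3.2,"hand":85},
    {"x":8.6,"y":-6.75,"z":-2,"ax":0,"ay":0,"az":3.2,"hand":85}
  ]
}}

```text
clock: 0.9
eef_pos: [418.2, -257.5, 303.5]
tcp_rot: [-3.142, 0.0, -0.0]
contact_force: [0.9, 0.1, -0.5]
opening: 0.995
grasp_force: 0.0
```

Call:
{"api": "drive_tool", "payload": {
  "plan": [
    {"x":0.2,"y":-3.9,"z":-2,"ax":0,"ay":0,"az":0,"hand":85},
    {"x":0.2,"y":-3.9,"z":-2,"ax":0,"ay":0,"az":0,"hand":85},
    {"x":0.2,"y":-3.9,"z":-2,"ax":0,"ay":0,"az":0,"hand":85},
    {"x":0.2,"y":-3.9,"z":-2,"ax":0,"ay":0,"az":0,"hand":85},
    {"x":0.2,"y":-3.9,"z":-2,"ax":0,"ay":0,"az":0,"hand":85},
    {"x":0.2,"y":-3.9,"z":-2,"ax":0,"ay":0,"az":0,"hand":85},
    {"x":0.2,"y":-3.9,"z":-2,"ax":0,"ay":0,"az":0,"hand":85}
  ]
}}

```text
clock: 1.6
eef_pos: [427.6, -64.5, 402.8]
tcp_rot: [3.141, 0.0, 0.001]
contact_force: [0.1, -0.0, -0.5]
opening: 0.996
grasp_force: 0.0
```

```bash
python3 - <<'E'
from h import *
w,c=grab("wrist","w1.png"); grab("side","b3.png"); grab("scene","a3.png")
np.savez("w1.npz",*c); print(-c[2].T@c[3],c[2]); print(monitor.sense()['eef_pos'])
cv2.imwrite("pics/w1v.png",cv2.resize(w,(800,500)))
E
```

```text
[508.19105528 -65.46066006 545.21865718] [[ 1.43656968e-03 -9.99998942e-01  2.28818530e-04]
 [-9.49362249e-01 -1.29193597e-03  3.14180921e-01]
 [-3.14180293e-01 -6.68574459e-04 -9.49363101e-01]]
[427.36401042 -65.31104696 402.28056828]
```

View pics/w1v.png

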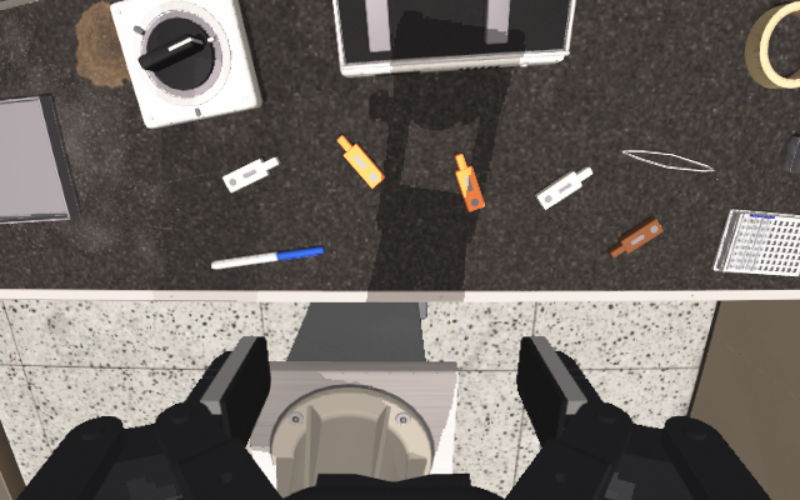

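The wrist view shows the controller at (185,55) with its load mark at (198,112), the reader at top centre, and the same two white cartridges at (250,175) and (565,187). I'll shift forward to see the controller and reader whole.

Call:
{"api": "drive_tool", "payload": {
  "plan": [
    {"x":2.6,"y":-1.6,"z":0,"ax":0,"ay":0,"az":0,"hand":85},
    {"x":2.6,"y":-1.6,"z":0,"ax":0,"ay":0,"az":0,"hand":85},
    {"x":2.6,"y":-1.6,"z":0,"ax":0,"ay":0,"az":0,"hand":85},
    {"x":2.6,"y":-1.6,"z":0,"ax":0,"ay":0,"az":0,"hand":85},
    {"x":2.6,"y":-1.6,"z":0,"ax":0,"ay":0,"az":0,"hand":85},
    {"x":2.6,"y":-1.6,"z":0,"ax":0,"ay":0,"az":0,"hand":85}
  ]
}}

```text
clock: 2.35
eef_pos: [557.1, 14.4, 402.6]
tcp_rot: [3.141, 0.002, -0.001]
contact_force: [0.2, -0.1, -0.9]
opening: 0.995
grasp_force: 0.0
```

```bash
python3 - <<'E'
from h import *
w,c=grab("wrist","w2.png"); np.savez("w2.npz",*c); print(-c[2].T@c[3])
cv2.imwrite("pics/w2v.png",cv2.resize(w[:250,80:480],(800,500),interpolation=cv2.INTER_CUBIC))
E
```

```text
[637.87882039  13.25385823 544.89206966]
```

View pics/w2v.png

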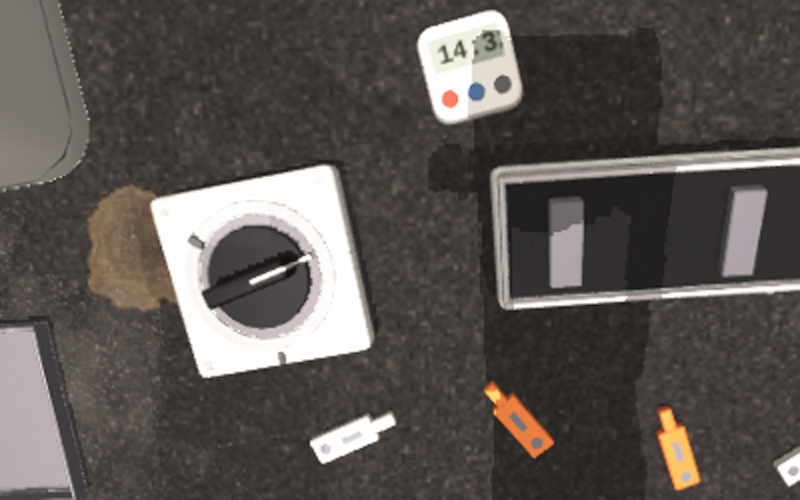

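The crop shows the controller at (262,272), its pointer stripe from (250,284) to (311,258), the load mark at (282,358) and the index tab at (196,241). The timer is at (470,68), the blanks at (566,242) and (744,230), and cartridge 1 at (350,437). Next I'll measure all of these.

```bash
cat > m.py <<'E'
from h import *
np.set_printoptions(precision=1,suppress=True)
w=cv2.imread("pics/w2.png");c=list(np.load("w2.npz").values())
hsv=cv2.cvtColor(w,cv2.COLOR_BGR2HSV)
V=lambda *p:[(80+u/2,v/2) for u,v in p]
# controller
m=((hsv[...,2]>190)&(hsv[...,1]<40)).astype(np.uint8)
cs=cv2.findContours(m,cv2.RETR_EXTERNAL,cv2.CHAIN_APPROX_NONE)[0]
for k in cs:
    if 60<cv2.contourArea(k)<30000 and k[:,0,1].max()<330:
        u=k[:,0,:].mean(0); A=cv2.contourArea(k); z=34 if A>5000 else 12
        P=plane(c,k[:,0,:],z)[:,:2].astype(np.float32); print("white",u,A,cv2.minAreaRect(P))
P=plane(c,V((262,272),(282,358),(196,241)),37);print("ctr,mark,tab",P)
print("stripe",plane(c,V((250,284),(311,258)),71))
# shelf dark region
g=cv2.medianBlur(hsv[...,2],3);S=80+np.array([655,])/2
ff=g.copy();mask=np.zeros((402,642),np.uint8)
cv2.floodFill(ff,mask,(407,120),255,(3,)*3,(3,)*3,4|cv2.FLOODFILL_MASK_ONLY|(255<<8))
ins=(g<75).astype(np.uint8)
n,l,st,ce=cv2.connectedComponentsWithStats(ins,connectivity=4)
for i in range(1,n):
    if st[i,4]>1500: print("dark",st[i],ce[i])
cv2.imwrite("pics/sh.png",cv2.resize(w[70:165,315:575],(780,285),interpolation=cv2.INTER_CUBIC))
E
python3 m.py
```

```text
white [393.1 310.4] 408.0 ((255.25360107421875, -123.66326904296875), (40.44960021972656, 80.86820983886719), 10.914624214172363)
white [244.1 308.8] 835.5 ((261.94891357421875, 141.73849487304688), (40.27267074584961, 108.52983093261719), 0.31776416301727295)
white [553.6 302.1] 2035.5 ((262.7632751464844, -429.040771484375), (40.73148727416992, 339.8197021484375), 0.03895340487360954)
white [248.5 278.3] 224.0 ((323.8055725097656, 128.7220458984375), (11.124418258666992, 86.72251892089844), 8.215818405151367)
white [624.8 264.3] 1065.5 ((344.7756042480469, -551.2106323242188), (78.22232055664062, 80.43218994140625), 86.40122985839844)
white [489.1 226.6] 405.0 ((420.05548095703125, -277.4949951171875), (22.420631408691406, 71.58978271484375), 35.59963607788086)
white [256.1 217.7] 433.0 ((436.2967529296875, 107.64190673828125), (22.078075408935547, 71.18583679199219), 24.166826248168945)
white [370.5 150.2] 94.0 ((546.0309448242188, -72.984130859375), (4.393558979034424, 104.22946166992188), 4.148604869842529)
white [211.6 136.2] 8219.0 ((568.708251953125, 163.798095703125), (133.7
[... 217 characters left out ...]
1767578125, 12.882926940917969), (64.02281951904297, 63.505958557128906), 14.667043685913086)
white [532.   16.8] 416.0 ((740.90283203125, -295.1053466796875), (20.263410568237305, 61.19001388549805), 54.15799331665039)
white [517.2  21.2] 252.5 ((734.0009765625, -273.5920104980469), (26.915945053100586, 56.56896209716797), 79.54222106933594)
white [29.8 47.3] 4423.0 ((699.1876831054688, 428.5907897949219), (100.07298278808594, 144.81846618652344), 76.44375610351562)
ctr,mark,tab [[571.4 162.5  37. ]
 [507.4 153.2  37. ]
 [593.9 208.4  37. ]]
stripe [[567.9 161.5  71. ]
 [584.9 118.7  71. ]]
dark [     0      0    640    400 144592] [334.6 198.9]
dark [ 333   81  176   68 8009] [419.6 113.2]
```

View pics/sh.png

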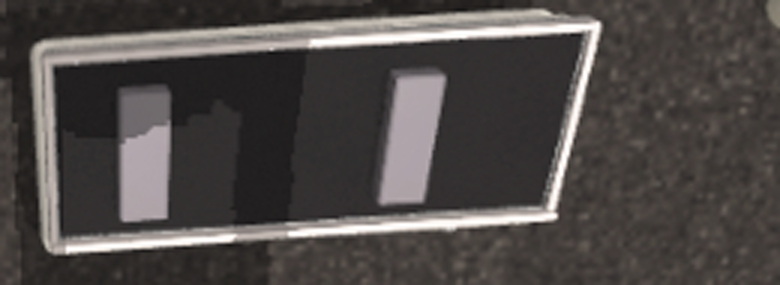

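```bash
cat > m2.py <<'E'
from h import *
np.set_printoptions(precision=1,suppress=True)
c=list(np.load("w2.npz").values())
V=lambda *p:[(315+u/3,70+v/3) for u,v in p]
s,co=np.sin(.32),np.cos(.32)
U=plane(c,V((54,66),(585,32)),66+42*s); L=plane(c,V((58,236),(545,208)),66-42*s)
print("UL UR LL LR",U,L)
P=np.r_[U,L][:,:2]; Q=np.array([[42*co,115],[42*co,-115],[-42*co,115],[-42*co,-115]])
yaw=np.median([np.arctan2(*(P[0]-P[1])[::-1])-np.pi/2,np.arctan2(*(P[2]-P[3])[::-1])-np.pi/2]);R=Ro.from_euler('z',yaw).as_matrix()[:2,:2]
ctr=P.mean(0);print("yaw",yaw,"ctr",ctr,"resid",(P-ctr-Q@R.T))
SR=Ro.from_euler('ZY',[yaw,-.32]).as_matrix();SO=np.r_[ctr,66]
np.savez("shelf.npz",R=SR,o=SO);print(SR)
b=[plane(c,V(*p),n=SR[:,2],p0=SO+12*SR[:,2]) for p in [((120,90),(170,88),(167,218),(120,221)),((394,75),(444,72),(428,202),(380,204))]]
for x in b: y=(x-SO)@SR;print("blank",y.mean(0),y)
print(monitor.sense()['qpos'])
E
python3 m2.py
```

```text
UL UR LL LR [[ 632.1  -10.3   79.2]
 [ 648.5 -237.7   79.2]] [[ 555.1  -14.6   52.8]
 [ 569.5 -244.9   52.8]]
yaw 0.06721487045839825 ctr [ 601.3 -126.9] resid [[-1.3 -0.9]
 [-0.3  1.3]
 [ 1.3  0.2]
 [ 0.2 -0.6]]
[[ 0.9 -0.1 -0.3]
 [ 0.1  1.  -0. ]
 [ 0.3  0.   0.9]]
blank [ 1.9 76.9 12. ] [[ 32.6  87.6  12. ]
 [ 32.1  66.6  12. ]
 [-28.6  66.2  12. ]
 [-28.6  87.5  12. ]]
blank [  1.6 -40.3  12. ] [[ 31.8 -28.1  12. ]
 [ 31.9 -49.4  12. ]
 [-28.8 -52.8  12. ]
 [-28.3 -30.7  12. ]]
[ 0.   0.1  1.6 -0.   1.5  1.6]
```

Call:
{"api": "drive_tool", "payload": {
  "plan": [
    {"x":0.23,"y":-2.98,"z":2,"ax":0,"ay":0,"az":-11,"hand":45},
    {"x":0.23,"y":-2.98,"z":4,"ax":0,"ay":0,"az":-11,"hand":45},
    {"x":0.23,"y":-2.98,"z":4.8,"ax":0,"ay":0,"az":-11,"hand":45},
    {"x":0.23,"y":-2.98,"z":4.8,"ax":0,"ay":0,"az":-11,"hand":45},
    {"x":0.23,"y":-2.98,"z":4.8,"ax":0,"ay":0,"az":-11,"hand":45},
    {"x":0.23,"y":-2.98,"z":4.8,"ax":0,"ay":0,"az":-11,"hand":45},
    {"x":0.23,"y":-2.98,"z":4.8,"ax":0,"ay":0,"az":-11,"hand":45},
    {"x":0.23,"y":-2.98,"z":4.8,"ax":0,"ay":0,"az":-11,"hand":45}
  ]
}}

```text
clock: 3.2
eef_pos: [568.1, 163.7, 162.3]
tcp_rot: [-3.14, 0.002, 1.157]
contact_force: [1.7, -0.1, 0.2]
opening: 0.525
grasp_force: 0.0
```

Call:
{"api": "drive_tool", "payload": {
  "plan": [
    {"x":0,"y":0,"z":0,"ax":0,"ay":0,"az":-7.17,"hand":45},
    {"x":0,"y":0,"z":0,"ax":0,"ay":0,"az":-7.17,"hand":45},
    {"x":0,"y":0,"z":0.4,"ax":0,"ay":0,"az":-7.17,"hand":45},
    {"x":0,"y":0,"z":0.8,"ax":0,"ay":0,"az":-7.17,"hand":45},
    {"x":0,"y":0,"z":1.2,"ax":0,"ay":0,"az":-7.17,"hand":45},
    {"x":0,"y":0,"z":1.2,"ax":0,"ay":0,"az":-7.17,"hand":45},
    {"x":0,"y":0,"z":1.2,"ax":0,"ay":0,"az":-7.17,"hand":45}
  ]
}}

```text
clock: 3.9
eef_pos: [569.2, 163.8, 103.9]
tcp_rot: [3.142, 0.0, 1.897]
contact_force: [0.1, 0.4, 0.5]
opening: 0.526
grasp_force: 0.0
```

Call:
{"api": "drive_tool", "payload": {
  "plan": [
    {"x":0,"y":0,"z":0.5,"ax":0,"ay":0,"az":0,"hand":45},
    {"x":0,"y":0,"z":1.08,"ax":0,"ay":0,"az":0,"hand":45},
    {"x":0,"y":0,"z":1.08,"ax":0,"ay":0,"az":0,"hand":10},
    {"x":0,"y":0,"z":1.08,"ax":0,"ay":0,"az":0,"hand":10},
    {"x":0,"y":0,"z":1.08,"ax":0,"ay":0,"az":0,"hand":10},
    {"x":0,"y":0,"z":1.08,"ax":0,"ay":0,"az":0,"hand":10},
    {"x":0,"y":0,"z":1.08,"ax":0,"ay":0,"az":0,"hand":10},
    {"x":0,"y":0,"z":1.08,"ax":0,"ay":0,"az":0,"hand":10}
  ],
  "grip_force": 50
}}

```text
clock: 4.7
eef_pos: [569.4, 164.4, 50.7]
tcp_rot: [3.141, 0.0, 1.902]
contact_force: [-5.7, -2.8, 7.0]
opening: 0.151
grasp_force: 52.1
```

```bash
python3 - <<'E'
from h import *
w,c=grab("wrist"); s=monitor.sense(); print(s['eef_pos'],s['tcp_rot'],s['wrist_torque'],s['contact_force'])
cv2.imwrite("pics/d1.png",w)
E
```

```text
[569.45525633 164.4015314   50.72661058] [3.14112850e+00 2.20157833e-04 1.90184240e+00] [-0.46845673  0.73187935 -0.04957219] [-4.94314398 -2.7334944   6.68941355]
```

View pics/d1.png

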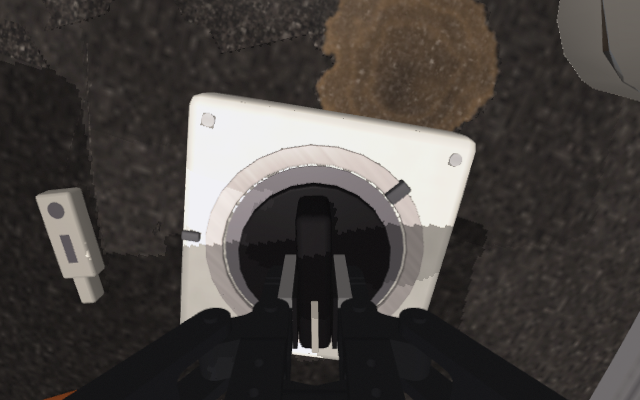

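The bar is held squarely, with the pointer end at the bottom (315,340). The load mark is at (190,236) and the index tab at (398,190).

```bash
python3 - <<'E'
from h import *
w=cv2.imread("pics/d1.png"); c=cam("wrist")
g=cv2.cvtColor(w,cv2.COLOR_BGR2GRAY)
# box corners and marks
for n,p,z in [("mark",(191,236),37),("tab",(398,190),44)]:
    P=plane(c,[p],z)[0,:2]
    for C in ([568.7,163.8],[569.4,164.4]):
        d=P-C; print(n,P,np.hypot(*d),np.degrees(np.arctan2(d[1],d[0])))
# ring centre: fit ellipse on ring outer boundary not available; use dark disc points
p=plane(c,[(242,250),(390,250),(316,184)],42)[:,:2]; print(p)
E
```

```text
mark [508.75597569 155.15171266] 60.5646672924785 -171.79042907534065
mark [508.75597569 155.15171266] 61.34515875832543 -171.3291305645095
tab [592.36918081 210.68156121] 52.51771988154887 63.21207485224631
tab [592.36918081 210.68156121] 51.66784469060449 63.6051508314206
[[534.63330497 158.80316064]
 [601.1876347  181.73071629]
 [557.3135004  200.91478596]]
```

Call:
{"api": "drive_tool", "payload": {
  "plan": [
    {"x":0,"y":0,"z":0,"ax":0,"ay":0,"az":1,"hand":10},
    {"x":0,"y":0,"z":0,"ax":0,"ay":0,"az":2.2,"hand":10},
    {"x":0,"y":0,"z":0,"ax":0,"ay":0,"az":3.5,"hand":10},
    {"x":0,"y":0,"z":0,"ax":0,"ay":0,"az":4.8,"hand":10},
    {"x":0,"y":0,"z":0,"ax":0,"ay":0,"az":6.1,"hand":10},
    {"x":0,"y":0,"z":0,"ax":0,"ay":0,"az":7.4,"hand":10},
    {"x":0,"y":0,"z":0,"ax":0,"ay":0,"az":8.7,"hand":10},
    {"x":0,"y":0,"z":0,"ax":0,"ay":0,"az":10,"hand":10}
  ]
}}

```text
clock: 5.55
eef_pos: [567.6, 164.6, 50.7]
tcp_rot: [-3.139, 0.002, 0.849]
contact_force: [-13.3, 0.6, 13.3]
opening: 0.155
grasp_force: 53.3
```

Call:
{"api": "drive_tool", "payload": {
  "plan": [
    {"x":0,"y":0,"z":0,"ax":0,"ay":0,"az":1.3,"hand":10},
    {"x":0,"y":0,"z":0,"ax":0,"ay":0,"az":2.6,"hand":10},
    {"x":0,"y":0,"z":0,"ax":0,"ay":0,"az":3.9,"hand":10},
    {"x":0,"y":0,"z":0,"ax":0,"ay":0,"az":5.2,"hand":10},
    {"x":0,"y":0,"z":0,"ax":0,"ay":0,"az":6.3,"hand":10},
    {"x":0,"y":0,"z":0,"ax":0,"ay":0,"az":6.6,"hand":10},
    {"x":0,"y":0,"z":0,"ax":0,"ay":0,"az":6.6,"hand":10},
    {"x":0,"y":0,"z":0,"ax":0,"ay":0,"az":6.6,"hand":10}
  ]
}}

```text
clock: 6.35
eef_pos: [566.9, 165.6, 50.7]
tcp_rot: [-3.14, 0.004, 0.163]
contact_force: [-15.7, 6.5, 14.5]
opening: 0.15
grasp_force: 53.2
```

Call:
{"api": "drive_tool", "payload": {
  "plan": [
    {"x":0,"y":0,"z":0,"ax":0,"ay":0,"az":0,"hand":10},
    {"x":0,"y":0,"z":0,"ax":0,"ay":0,"az":0,"hand":40},
    {"x":0,"y":0,"z":0,"ax":0,"ay":0,"az":0,"hand":40},
    {"x":0,"y":0,"z":0,"ax":0,"ay":0,"az":0,"hand":40},
    {"x":0,"y":0,"z":-0.6,"ax":0,"ay":0,"az":0,"hand":40},
    {"x":0,"y":0,"z":-1.4,"ax":0,"ay":0,"az":0,"hand":40},
    {"x":0,"y":0,"z":-2.2,"ax":0,"ay":0,"az":0,"hand":40},
    {"x":-1,"y":0,"z":-3,"ax":0,"ay":0,"az":0,"hand":40}
  ]
}}

```text
clock: 7.15
eef_pos: [535.4, 159.0, 193.7]
tcp_rot: [-3.141, -0.007, 0.163]
contact_force: [-0.3, 1.2, 2.1]
opening: 0.47
grasp_force: 0.0
```

```bash
python3 - <<'E'
from h import *
w,c=grab("wrist","d2.png"); np.savez("d2.npz",*c); s=monitor.sense(); print(s['eef_pos'],s['tcp_rot'],s['wrist_torque'],s['contact_force'])
E
```

```text
[528.78179423 157.84233401 196.91858487] [-3.14088072 -0.00421484  0.16342754] [-0.09183628  0.10979419 -0.01302448] [-5.30568393  0.15440177  2.08528057]
```

View pics/d2.png

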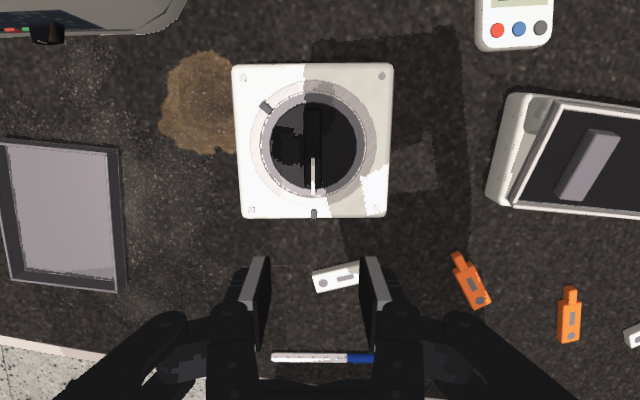

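The pointer now faces the load mark: stripe at (313,160)-(313,192), mark at (314,214), index tab at (266,107). The tray is at the left, with corners near (119,148) and (117,292). Next I'll check the angles and locate the tray.

```bash
python3 - <<'E'
from h import *
np.set_printoptions(precision=1,suppress=True)
w=cv2.imread("pics/d2.png");c=list(np.load("d2.npz").values())
hsv=cv2.cvtColor(w,cv2.COLOR_BGR2HSV)
# box via white mask
m=((hsv[...,2]>140)&(hsv[...,1]<45)).astype(np.uint8);m[:55]=0;m[228:]=0;m[:,:225]=0;m[:,400:]=0
m=cv2.morphologyEx(m,cv2.MORPH_CLOSE,np.ones((5,5)))
k=max(cv2.findContours(m,cv2.RETR_EXTERNAL,cv2.CHAIN_APPROX_NONE)[0],key=cv2.contourArea)
rc=cv2.minAreaRect(plane(c,k[:,0],34)[:,:2].astype(np.float32));print(rc)
# disc: dark inside
d=(hsv[...,2]<45).astype(np.uint8);yy,xx=np.mgrid[:400,:640];d[(xx-313)**2+(yy-146)**2>58**2]=0
d=cv2.morphologyEx(d,cv2.MORPH_CLOSE,np.ones((15,15)))
k=max(cv2.findContours(d,cv2.RETR_EXTERNAL,cv2.CHAIN_APPROX_NONE)[0],key=cv2.contourArea)
D,rr=cv2.minEnclosingCircle(plane(c,k[:,0],42)[:,:2].astype(np.float32));print("disc",D,rr)
nib=plane(c,[(321,193)],40)[0,:2];st=plane(c,[(312.5,158),(313.5,190)],71)[:,:2]
mk=plane(c,[(314,214)],37)[0,:2];tb=plane(c,[(266,107)],44)[0,:2]
a=lambda v:np.degrees(np.arctan2(v[1],v[0]))
for C in (np.array(rc[0]),np.array(D),np.array([567,165.3])):
    print(C,"nib",a(nib-C),np.hypot(*(nib-C)),"mark",a(mk-C),"tab",a(tb-C),np.hypot(*(tb-C)))
print("stripe",a(st[1]-st[0]))
t=plane(c,[(119,148),(117,292),(14,280)],22);print("tray",t)
cv2.imwrite("pics/d2c.png",cv2.resize(w[55:230,220:405],None,fx=3,fy=3,interpolation=cv2.INTER_CUBIC))
E
```

```text
((569.2372436523438, 165.29197692871094), (133.3638153076172, 133.09213256835938), 10.077486038208008)
disc (569.0211181640625, 164.72540283203125) 36.32316589355469
[569.2 165.3] nib -160.5105283675416 42.05457095988934 mark -169.50227731822395 tab 58.773849655355036 49.47469431605898
[569.  164.7] nib -161.14587798994378 41.66436227209932 mark -169.98248922478882 tab 58.898470086077495 50.071349183745845
[567.  165.3] nib -159.42925485857774 39.9553065541917 mark -169.104750043822 tab 56.605073449613954 50.66395070232568
stripe -168.94185604024517
tray [[536.8 339.4  22. ]
 [382.8 343.5  22. ]
 [375.6 458.3  22. ]]
```

View pics/d2c.png

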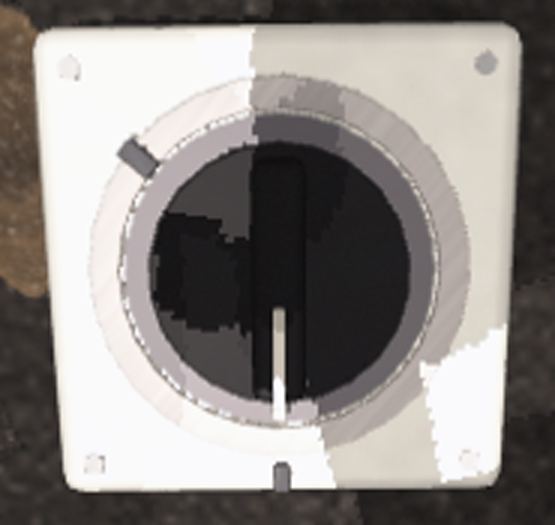

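The pointer sits on the load mark within about 1°, and the dial is released. The tray is centred near (457,400) with its length along x. Next I'll plan the blank moves.

```bash
cat > p.py <<'E'
from h import *
np.set_printoptions(precision=2,suppress=True)
sh=np.load("shelf.npz");SR,SO=sh["R"],sh["o"]
H=SR@np.diag([1,-1,-1.])
Vt=lambda yaw:Ro.from_euler('z',yaw).as_matrix()@np.diag([1,-1,-1.])
S=lambda x,y,z:SO+SR@np.array([x,y,z],float)
def mv(a,b,name=""):
    (p0,R0),(p1,R1)=a,b
    d=R0.T@(np.array(p1)-p0)/50; v=Ro.from_matrix(R0.T@R1).as_rotvec(degrees=True)/6
    print(name,"xyz",d,"a",v,"dist",np.linalg.norm(d)*50)
def now():
    s=monitor.sense(); return s['eef_pos'],Ro.from_euler('xyz',s['tcp_rot']).as_matrix()
E
python3 - <<'E'
from p import *
n=now();print(n[0])
a=(S(2,77,80),H);t1=(np.array([457,380,140.]),Vt(0));b=(S(2,-40,80),H);t2=(np.array([457,425,140.]),Vt(0))
mv(n,a,"now->b1");mv(a,t1,"b1->tray");mv(t1,b,"tray->b2");mv(b,t2,"b2->tray");print(a[0],b[0])
E
```

```text
[528.78 157.84 196.92]
now->b1 xyz [0.18 4.28 1.08] a [-0.16  3.01  0.91] dist 220.85814919526356
b1->tray xyz [-1.66 -8.77 -0.5 ] a [-0.1  -3.05  0.64] dist 446.92585935077204
tray->b2 xyz [ 2.48 10.97 -0.05] a [ 0.1   3.05 -0.64] dist 562.1618401388388
b2->tray xyz [ -1.6  -12.01  -0.48] a [-0.1  -3.05  0.64] dist 606.1382257780524
[572.91 -51.63 142.57] [ 580.77 -168.36  142.57]
```

Call:
{"api": "drive_tool", "payload": {
  "plan": [
    {"x":0.18,"y":4.28,"z":0,"ax":-0.16,"ay":3.01,"az":0.91,"hand":50},
    {"x":0.18,"y":4.28,"z":0,"ax":-0.16,"ay":3.01,"az":0.91,"hand":50},
    {"x":0.18,"y":4.28,"z":0.5,"ax":-0.16,"ay":3.01,"az":0.91,"hand":50},
    {"x":0.18,"y":4.28,"z":1.08,"ax":-0.16,"ay":3.01,"az":0.91,"hand":50},
    {"x":0.18,"y":4.28,"z":1.08,"ax":-0.16,"ay":3.01,"az":0.91,"hand":50},
    {"x":0.18,"y":4.28,"z":1.08,"ax":-0.16,"ay":3.01,"az":0.91,"hand":50},
    {"x":0.18,"y":4.28,"z":1.08,"ax":-0.16,"ay":3.01,"az":0.91,"hand":50}
  ]
}}

```text
clock: 7.9
eef_pos: [574.6, -52.1, 136.2]
tcp_rot: [3.14, -0.315, 0.066]
contact_force: [-0.6, 1.2, -0.3]
opening: 0.589
grasp_force: 0.0
```

Call:
{"api": "drive_tool", "payload": {
  "plan": [
    {"x":0,"y":0,"z":0.7,"ax":0,"ay":0,"az":0,"hand":50},
    {"x":0,"y":0,"z":1.2,"ax":0,"ay":0,"az":0,"hand":50},
    {"x":0,"y":0,"z":1.5,"ax":0,"ay":0,"az":0,"hand":50},
    {"x":0,"y":0,"z":1.5,"ax":0,"ay":0,"az":0,"hand":50},
    {"x":0,"y":0,"z":1.5,"ax":0,"ay":0,"az":0,"hand":16},
    {"x":0,"y":0,"z":1.5,"ax":0,"ay":0,"az":0,"hand":16},
    {"x":0,"y":0,"z":1.5,"ax":0,"ay":0,"az":0,"hand":16},
    {"x":0,"y":0,"z":1.5,"ax":0,"ay":0,"az":0,"hand":16}
  ],
  "grip_force": 40
}}

```text
clock: 8.7
eef_pos: [598.5, -49.1, 66.8]
tcp_rot: [3.14, -0.317, 0.069]
contact_force: [-2.5, 3.5, 6.8]
opening: 0.241
grasp_force: 41.2
```

```bash
python3 - <<'E'
from p import *
w,c=grab("wrist","e1.png"); s=monitor.sense(); p,R=now(); print(SR.T@(p-SO), s['contact_force'],s['opening'],s['grasp_force'],s['tcp_rot'])
E
```

```text
[ 2.53 77.76  0.01] [-2.22  3.75  6.33] 0.2442854611052271 41.19229564610578 [ 3.14 -0.32  0.07]
```

View pics/e1.png

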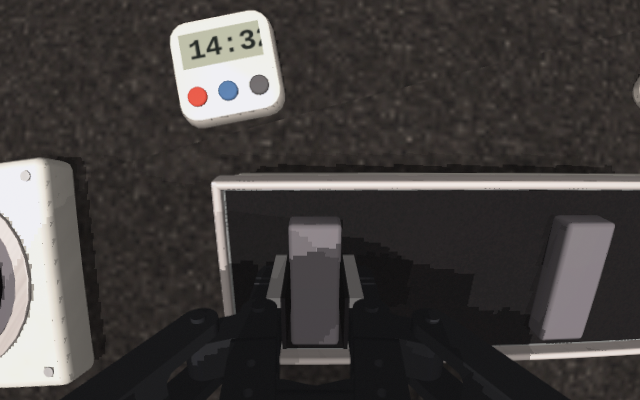

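Call:
{"api": "drive_tool", "payload": {
  "plan": [
    {"x":0,"y":0,"z":-0.8,"ax":0,"ay":0,"az":0,"hand":16},
    {"x":0,"y":0,"z":-1.7,"ax":0,"ay":0,"az":0,"hand":16},
    {"x":-1.66,"y":-8.77,"z":-2.1,"ax":-0.1,"ay":-3.05,"az":0.64,"hand":16},
    {"x":-1.66,"y":-8.77,"z":-2.1,"ax":-0.1,"ay":-3.05,"az":0.64,"hand":16},
    {"x":-1.66,"y":-8.77,"z":-2.1,"ax":-0.1,"ay":-3.05,"az":0.64,"hand":16},
    {"x":-1.66,"y":-8.77,"z":-2.1,"ax":-0.1,"ay":-3.05,"az":0.64,"hand":16},
    {"x":-1.66,"y":-8.77,"z":-2.1,"ax":-0.1,"ay":-3.05,"az":0.64,"hand":16},
    {"x":-1.66,"y":-8.77,"z":-2.1,"ax":-0.1,"ay":-3.05,"az":0.64,"hand":16}
  ]
}}

```text
clock: 9.55
eef_pos: [494.3, 239.7, 142.1]
tcp_rot: [3.141, 0.002, 0.001]
contact_force: [0.9, -0.8, -0.6]
opening: 0.244
grasp_force: 39.6
```

```bash
python3 - <<'E'
from p import *
grab("wrist");n=now();print(n[0],monitor.sense()['tcp_rot'],monitor.sense()['opening']);mv(n,(np.array([457,380,140.]),Vt(0)));mv(n,(np.array([457,380,16.]),Vt(0)))
E
```

```text
[492.7  245.94 142.15] [-3.14  0.    0.  ] 0.24522423787147068
 xyz [-0.71 -2.68  0.05] a [-0.02  0.02  0.02] dist 138.7510314633337
 xyz [-0.7  -2.68  2.53] a [-0.02  0.02  0.02] dist 187.51090376088513
```

Call:
{"api": "drive_tool", "payload": {
  "plan": [
    {"x":-0.7,"y":-2.68,"z":0,"ax":0,"ay":0,"az":0,"hand":16},
    {"x":-0.7,"y":-2.68,"z":0,"ax":0,"ay":0,"az":0,"hand":16},
    {"x":-0.7,"y":-2.68,"z":0.5,"ax":0,"ay":0,"az":0,"hand":16},
    {"x":-0.7,"y":-2.68,"z":1.3,"ax":0,"ay":0,"az":0,"hand":16},
    {"x":-0.7,"y":-2.68,"z":2.1,"ax":0,"ay":0,"az":0,"hand":16},
    {"x":-0.7,"y":-2.68,"z":2.53,"ax":0,"ay":0,"az":0,"hand":16},
    {"x":-0.7,"y":-2.68,"z":2.53,"ax":0,"ay":0,"az":0,"hand":16},
    {"x":-0.7,"y":-2.68,"z":2.53,"ax":0,"ay":0,"az":0,"hand":16}
  ]
}}

```text
clock: 10.4
eef_pos: [458.4, 371.3, 15.6]
tcp_rot: [3.14, 0.005, 0.001]
contact_force: [-4.0, -1.8, 4.0]
opening: 0.244
grasp_force: 42.1
```

Call:
{"api": "drive_tool", "payload": {
  "plan": [
    {"x":0,"y":0,"z":0,"ax":0,"ay":0,"az":0,"hand":35},
    {"x":0,"y":0,"z":0,"ax":0,"ay":0,"az":0,"hand":35},
    {"x":0,"y":0,"z":0,"ax":0,"ay":0,"az":0,"hand":35},
    {"x":0,"y":0,"z":-0.8,"ax":0,"ay":0,"az":0,"hand":35},
    {"x":0,"y":0,"z":-1.6,"ax":0,"ay":0,"az":0,"hand":50},
    {"x":0,"y":0,"z":-2.5,"ax":0,"ay":0,"az":0,"hand":50},
    {"x":0,"y":0,"z":-2.5,"ax":0,"ay":0,"az":0,"hand":50}
  ]
}}

```text
clock: 11.1
eef_pos: [463.0, 374.2, 146.4]
tcp_rot: [-3.136, -0.005, 0.001]
contact_force: [0.5, -0.0, -1.3]
opening: 0.581
grasp_force: 0.0
```

Call:
{"api": "drive_tool", "payload": {
  "plan": [
    {"x":2.48,"y":10.97,"z":0,"ax":0.1,"ay":3.05,"az":-0.64,"hand":50},
    {"x":2.48,"y":10.97,"z":0,"ax":0.1,"ay":3.05,"az":-0.64,"hand":50},
    {"x":2.48,"y":10.97,"z":0,"ax":0.1,"ay":3.05,"az":-0.64,"hand":50},
    {"x":2.48,"y":10.97,"z":0,"ax":0.1,"ay":3.05,"az":-0.64,"hand":50},
    {"x":2.48,"y":10.97,"z":0,"ax":0.1,"ay":3.05,"az":-0.64,"hand":50},
    {"x":2.48,"y":10.97,"z":0,"ax":0.1,"ay":3.05,"az":-0.64,"hand":50},
    {"x":2.48,"y":10.97,"z":0,"ax":0.1,"ay":3.05,"az":-0.64,"hand":50},
    {"x":2.48,"y":10.97,"z":0,"ax":0.1,"ay":3.05,"az":-0.64,"hand":50}
  ]
}}

```text
clock: 11.9
eef_pos: [548.5, -20.7, 140.3]
tcp_rot: [3.14, -0.317, 0.069]
contact_force: [0.9, 1.1, -0.1]
opening: 0.581
grasp_force: 0.0
```

```bash
python3 - <<'E'
from p import *
grab("wrist","e2.png");n=now();print(n[0],monitor.sense()['tcp_rot'],monitor.sense()['opening']);mv(n,(S(2,-40,80),H));mv(n,(S(2,-40,1.5),H))
E
```

```text
[550.62 -26.82 140.9 ] [ 3.14 -0.32  0.07] 0.5862269586906199
 xyz [0.4  2.86 0.11] a [0.04 0.   0.01] dist 144.72418812867446
 xyz [0.4  2.86 1.68] a [0.04 0.   0.01] dist 166.9574204090195
```

Call:
{"api": "drive_tool", "payload": {
  "plan": [
    {"x":0.4,"y":2.86,"z":0,"ax":0,"ay":0,"az":0,"hand":50},
    {"x":0.4,"y":2.86,"z":0,"ax":0,"ay":0,"az":0,"hand":50},
    {"x":0.4,"y":2.86,"z":0,"ax":0,"ay":0,"az":0,"hand":50},
    {"x":0.4,"y":2.86,"z":0.2,"ax":0,"ay":0,"az":0,"hand":50},
    {"x":0.4,"y":2.86,"z":0.9,"ax":0,"ay":0,"az":0,"hand":50},
    {"x":0.4,"y":2.86,"z":1.4,"ax":0,"ay":0,"az":0,"hand":50},
    {"x":0.4,"y":2.86,"z":1.67,"ax":0,"ay":0,"az":0,"hand":50},
    {"x":0.4,"y":2.86,"z":1.67,"ax":0,"ay":0,"az":0,"hand":50}
  ]
}}

```text
clock: 12.75
eef_pos: [601.8, -157.4, 64.9]
tcp_rot: [3.141, -0.313, 0.069]
contact_force: [0.4, -0.2, 1.3]
opening: 0.585
grasp_force: 0.0
```

Call:
{"api": "drive_tool", "payload": {
  "plan": [
    {"x":0,"y":0,"z":0,"ax":0,"ay":0,"az":0,"hand":16},
    {"x":0,"y":0,"z":0,"ax":0,"ay":0,"az":0,"hand":16},
    {"x":0,"y":0,"z":0,"ax":0,"ay":0,"az":0,"hand":16},
    {"x":0,"y":0,"z":0,"ax":0,"ay":0,"az":0,"hand":16}
  ]
}}

```text
clock: 13.15
eef_pos: [603.1, -158.6, 68.1]
tcp_rot: [3.139, -0.317, 0.068]
contact_force: [-3.7, 1.7, 8.2]
opening: 0.243
grasp_force: 40.1
```

Call:
{"api": "drive_tool", "payload": {
  "plan": [
    {"x":0,"y":0,"z":-0.8,"ax":0,"ay":0,"az":0,"hand":16},
    {"x":0,"y":0,"z":-1.7,"ax":0,"ay":0,"az":0,"hand":16},
    {"x":-1.6,"y":-12,"z":-2.1,"ax":-0.1,"ay":-3.05,"az":0.64,"hand":16},
    {"x":-1.6,"y":-12,"z":-2.1,"ax":-0.1,"ay":-3.05,"az":0.64,"hand":16},
    {"x":-1.6,"y":-12,"z":-2.1,"ax":-0.1,"ay":-3.05,"az":0.64,"hand":16},
    {"x":-1.6,"y":-12,"z":-2.1,"ax":-0.1,"ay":-3.05,"az":0.64,"hand":16},
    {"x":-1.6,"y":-12,"z":-2.1,"ax":-0.1,"ay":-3.05,"az":0.64,"hand":16},
    {"x":-1.6,"y":-12,"z":-2.1,"ax":-0.1,"ay":-3.05,"az":0.64,"hand":16}
  ]
}}

```text
clock: 13.95
eef_pos: [517.4, 126.6, 144.5]
tcp_rot: [3.14, 0.003, -0.0]
contact_force: [1.0, 0.2, -0.7]
opening: 0.243
grasp_force: 39.4
```

```bash
python3 - <<'E'
from p import *
grab("wrist","e3.png");n=now();print(n[0],monitor.sense()['tcp_rot'],monitor.sense()['opening']);mv(n,(np.array([457,422,140.]),Vt(0)));mv(n,(np.array([457,422,17.]),Vt(0)))
E
```

```text
[515.92 132.72 144.53] [-3.14  0.    0.  ] 0.24210273182439074
 xyz [-1.17 -5.79  0.1 ] a [-0.02  0.03  0.01] dist 295.25191046183096
 xyz [-1.16 -5.78  2.56] a [-0.02  0.03  0.01] dist 321.58659914909305
```

Call:
{"api": "drive_tool", "payload": {
  "plan": [
    {"x":-1.17,"y":-6,"z":0,"ax":0,"ay":0,"az":0,"hand":16},
    {"x":-1.17,"y":-6,"z":0,"ax":0,"ay":0,"az":0,"hand":16},
    {"x":-1.17,"y":-6,"z":0,"ax":0,"ay":0,"az":0,"hand":16},
    {"x":-1.17,"y":-6,"z":0,"ax":0,"ay":0,"az":0,"hand":16},
    {"x":-1.17,"y":-6,"z":0,"ax":0,"ay":0,"az":0,"hand":16},
    {"x":-1.17,"y":-6,"z":0,"ax":0,"ay":0,"az":0,"hand":16},
    {"x":-1.17,"y":-6,"z":0.3,"ax":0,"ay":0,"az":0,"hand":16},
    {"x":-1.17,"y":-6,"z":1,"ax":0,"ay":0,"az":0,"hand":16}
  ]
}}

```text
clock: 14.8
eef_pos: [460.4, 428.2, 96.1]
tcp_rot: [-3.138, -0.001, 0.003]
contact_force: [-0.1, -0.7, -0.5]
opening: 0.242
grasp_force: 45.0
```

Call:
{"api": "drive_tool", "payload": {
  "plan": [
    {"x":0,"y":0,"z":0.8,"ax":0,"ay":0,"az":0,"hand":16},
    {"x":0,"y":0,"z":1.5,"ax":0,"ay":0,"az":0,"hand":16},
    {"x":0,"y":0,"z":1.5,"ax":0,"ay":0,"az":0,"hand":16},
    {"x":0,"y":0,"z":1.5,"ax":0,"ay":0,"az":0,"hand":16},
    {"x":0,"y":0,"z":1.5,"ax":0,"ay":0,"az":0,"hand":35},
    {"x":0,"y":0,"z":1.5,"ax":0,"ay":0,"az":0,"hand":35},
    {"x":0,"y":0,"z":1.5,"ax":0,"ay":0,"az":0,"hand":35}
  ]
}}

```text
clock: 15.5
eef_pos: [459.6, 425.3, 20.4]
tcp_rot: [-3.141, 0.002, 0.0]
contact_force: [0.1, 0.4, -0.5]
opening: 0.41
grasp_force: 0.0
```

Call:
{"api": "drive_tool", "payload": {
  "plan": [
    {"x":0,"y":0,"z":-1,"ax":0,"ay":0,"az":0,"hand":35},
    {"x":0,"y":0,"z":-2,"ax":0,"ay":0,"az":0,"hand":50},
    {"x":0,"y":0,"z":-3,"ax":0,"ay":0,"az":0,"hand":50},
    {"x":0,"y":3,"z":-4,"ax":0,"ay":0,"az":0,"hand":50},
    {"x":0,"y":3,"z":-4,"ax":0,"ay":0,"az":0,"hand":50},
    {"x":0,"y":3,"z":-4,"ax":0,"ay":0,"az":0,"hand":50},
    {"x":0,"y":3,"z":-4,"ax":0,"ay":0,"az":0,"hand":50},
    {"x":0,"y":3,"z":-4,"ax":0,"ay":0,"az":0,"hand":50}
  ]
}}

```text
clock: 16.3
eef_pos: [460.2, 274.0, 220.5]
tcp_rot: [3.142, 0.002, -0.002]
contact_force: [0.3, 0.7, -0.1]
opening: 0.585
grasp_force: 0.0
```

```bash
python3 - <<'E'
from p import *
w,c=grab("wrist","e4.png");np.savez("e4.npz",*c);n=now();print(n[0],monitor.sense()['tcp_rot'],monitor.sense()['opening'])
E
```

```text
[460.04 275.06 219.77] [ 3.14  0.   -0.  ] 0.5840848916633428
```

View pics/e4.png

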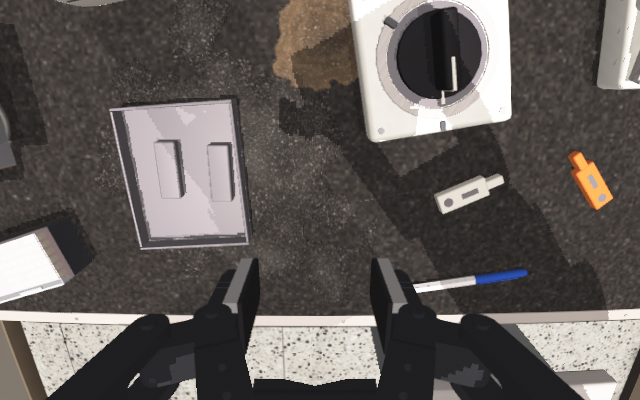

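Both blanks lie in the tray, at (169,170) and (220,173). Cartridge 1 is at (468,194), tab to the right, and the pointer is still at the load mark. Next I'll measure cartridge 1 precisely.

```bash
cat >> p.py <<'E'
def cart(w,c,X,z=12,n=(0,0,1),p0=None,win=60):
    u,v=proj(c,[X])[0].astype(int); hsv=cv2.cvtColor(w,cv2.COLOR_BGR2HSV)
    m=((hsv[...,2]>115)&(hsv[...,1]<50)).astype(np.uint8); q=np.zeros_like(m); q[max(0,v-win):v+win,max(0,u-win):u+win]=1
    m=cv2.morphologyEx(m*q,cv2.MORPH_CLOSE,np.ones((5,5)))
    k=min((k for k in cv2.findContours(m,cv2.RETR_EXTERNAL,cv2.CHAIN_APPROX_NONE)[0] if cv2.contourArea(k)>150),key=lambda k:np.hypot(*(k[:,0].mean(0)-[u,v])))
    M=np.zeros_like(m);cv2.drawContours(M,[k],-1,1,-1);ys,xs=np.nonzero(M)
    P=plane(c,k[:,0],z,n,p0);P2=P[:,:2].astype(np.float32); A=plane(c,np.c_[xs,ys],z,n,p0)[:,:2]
    (cx,cy),(a,b),an=cv2.minAreaRect(P2); L=np.radians(an if a>b else an+90); d=np.array([np.cos(L),np.sin(L)])
    if d@(np.array([cx,cy])-A.mean(0))<0: d=-d
    print("cart",(cx,cy),(a,b),"tab",np.degrees(np.arctan2(d[1],d[0])),"px",k[:,0].mean(0))
    return np.array([cx,cy]),d
E
python3 - <<'E'
from p import *
w=cv2.imread("pics/e4.png");c=list(np.load("e4.npz").values())
C,d=cart(w,c,[436,108,12])
G=C-6*d; yaw=np.arctan2(d[1],d[0])+np.pi; print(G,np.degrees(yaw))
n=now();a=(np.r_[G,100.],Vt(yaw));mv(n,a)
H2=H@np.diag([-1,-1,1.]);pl=(S(-11,50,80),H2);mv(a,pl,"to shelf");mv(now(),a)
E
```

```text
cart (437.6475524902344, 109.45270538330078) (25.290393829345703, 72.60871124267578) tab -65.24209785461426 px [468.28 191.55]
[435.13 114.9 ] 114.75790214538574
 xyz [-0.49  3.2   2.4 ] a [ -0.02   0.02 -19.14] dist 201.53049485759925
to shelf xyz [-4.59  0.68 -0.77] a [ -1.84  -2.67 -11.41] dist 235.4360433825767
 xyz [-0.49  3.2   2.4 ] a [ -0.02   0.02 -19.14] dist 201.53049485759925
```

Call:
{"api": "drive_tool", "payload": {
  "plan": [
    {"x":-0.51,"y":3.23,"z":0.5,"ax":0,"ay":0,"az":-11.4,"hand":55},
    {"x":-0.51,"y":3.23,"z":1,"ax":0,"ay":0,"az":-11.4,"hand":55},
    {"x":-0.51,"y":3.23,"z":1.6,"ax":0,"ay":0,"az":-11.4,"hand":55},
    {"x":-0.51,"y":3.23,"z":2.4,"ax":0,"ay":0,"az":-11.4,"hand":55},
    {"x":-0.51,"y":3.23,"z":2.4,"ax":0,"ay":0,"az":-11.4,"hand":55},
    {"x":-0.51,"y":3.23,"z":2.4,"ax":0,"ay":0,"az":-11.4,"hand":55},
    {"x":-0.51,"y":3.23,"z":2.4,"ax":0,"ay":0,"az":-11.4,"hand":55},
    {"x":-0.51,"y":3.23,"z":2.4,"ax":0,"ay":0,"az":-11.4,"hand":55}
  ]
}}

```text
clock: 17.15
eef_pos: [433.9, 114.4, 98.4]
tcp_rot: [-3.137, 0.003, 1.196]
contact_force: [0.2, 0.3, 0.4]
opening: 0.644
grasp_force: 0.0
```

Call:
{"api": "drive_tool", "payload": {
  "plan": [
    {"x":0,"y":0,"z":0,"ax":0,"ay":0,"az":-7.65,"hand":55},
    {"x":0,"y":0,"z":0,"ax":0,"ay":0,"az":-7.65,"hand":55},
    {"x":0,"y":0,"z":0,"ax":0,"ay":0,"az":-7.65,"hand":55},
    {"x":0,"y":0,"z":0,"ax":0,"ay":0,"az":-7.65,"hand":55},
    {"x":0,"y":0,"z":0,"ax":0,"ay":0,"az":-7.65,"hand":55},
    {"x":0,"y":0,"z":0,"ax":0,"ay":0,"az":-7.65,"hand":55},
    {"x":0,"y":0,"z":0,"ax":0,"ay":0,"az":-7.65,"hand":55},
    {"x":0,"y":0,"z":0,"ax":0,"ay":0,"az":-7.65,"hand":55}
  ]
}}

```text
clock: 17.95
eef_pos: [433.8, 114.1, 98.8]
tcp_rot: [-3.137, -0.0, 1.99]
contact_force: [-0.4, 0.4, 0.3]
opening: 0.645
grasp_force: 0.0
```

```bash
python3 - <<'E'
from p import *
w,c=grab("wrist","f1.png");n=now();print(n[0],monitor.sense()['tcp_rot'])
C,d=cart(w,c,[436,108,12],win=110)
G=C-6*d;mv(n,(np.r_[G,3.],Vt(np.arctan2(d[1],d[0])+np.pi)))
E
```

```text
[433.75 113.87  98.91] [-3.14 -0.    1.99]
cart (435.4049377441406, 108.95386505126953) (21.273696899414062, 71.87042236328125) tab -65.43656539916994 px [314.81 211.42]
 xyz [ 0.02 -0.    1.92] a [-0.04 -0.   -0.09] dist 95.9198504893644
```

Call:
{"api": "drive_tool", "payload": {
  "plan": [
    {"x":0.02,"y":0,"z":0.9,"ax":0,"ay":0,"az":0,"hand":55},
    {"x":0.02,"y":0,"z":1.6,"ax":0,"ay":0,"az":0,"hand":55},
    {"x":0.02,"y":0,"z":1.9,"ax":0,"ay":0,"az":0,"hand":55},
    {"x":0.02,"y":0,"z":1.9,"ax":0,"ay":0,"az":0,"hand":16},
    {"x":0.02,"y":0,"z":1.9,"ax":0,"ay":0,"az":0,"hand":16},
    {"x":0.02,"y":0,"z":1.9,"ax":0,"ay":0,"az":0,"hand":16},
    {"x":0.02,"y":0,"z":1.9,"ax":0,"ay":0,"az":0,"hand":16},
    {"x":0.02,"y":0,"z":1.9,"ax":0,"ay":0,"az":0,"hand":16}
  ]
}}

```text
clock: 18.8
eef_pos: [433.5, 114.1, 5.0]
tcp_rot: [-3.139, 0.0, 1.99]
contact_force: [0.2, -0.1, -0.1]
opening: 0.239
grasp_force: 39.2
```

Call:
{"api": "drive_tool", "payload": {
  "plan": [
    {"x":0,"y":0,"z":-1,"ax":0,"ay":0,"az":0,"hand":16},
    {"x":0,"y":0,"z":-2,"ax":0,"ay":0,"az":0,"hand":16},
    {"x":0,"y":0,"z":-3,"ax":0,"ay":0,"az":0,"hand":16},
    {"x":0,"y":0,"z":-3,"ax":0,"ay":0,"az":0,"hand":16},
    {"x":0,"y":0,"z":-3,"ax":0,"ay":0,"az":0,"hand":16}
  ]
}}

```text
clock: 19.3
eef_pos: [434.3, 114.4, 155.8]
tcp_rot: [-3.141, 0.0, 1.99]
contact_force: [-0.3, 0.3, -0.3]
opening: 0.244
grasp_force: 39.5
```

```bash
python3 - <<'E'
from p import *
w,c=grab("wrist","f2.png");n=now();print(n[0],monitor.sense()['tcp_rot'],monitor.sense()['opening'])
C,d=cart(w,c,list((n[0]+[0,0,5])),z=n[0][2]+8,win=110)
H2=H@np.diag([-1,-1,1.]);mv(n,(S(-11,50,80),H2));mv(n,(S(-11,50,80),Vt(sh_yaw:=np.arctan2(SR[1,0],SR[0,0])+np.pi)));mv((S(-11,50,80),Vt(sh_yaw)),(S(-11,50,80),H2))
E
```

```text
[433.26 114.13 154.46] [-3.14 -0.    1.99] 0.24011006095162585
cart (436.09100341796875, 109.64909362792969) (21.46669578552246, 73.31069946289062) tab -65.85411453247072 px [314.47 278.82]
 xyz [-4.59  0.78  0.32] a [ -1.89  -2.69 -11.53] dist 233.20755610444257
 xyz [-4.59  0.78  0.32] a [ -0.03  -0.02 -11.64] dist 233.20755610444257
 xyz [0. 0. 0.] a [-0.   -3.06 -0.  ] dist 0.0
```

Call:
{"api": "drive_tool", "payload": {
  "plan": [
    {"x":-4.59,"y":0.78,"z":0.32,"ax":-1.89,"ay":-2.69,"az":-11.53,"hand":16},
    {"x":-4.59,"y":0.78,"z":0.32,"ax":-1.89,"ay":-2.69,"az":-11.53,"hand":16},
    {"x":-4.59,"y":0.78,"z":0.32,"ax":-1.89,"ay":-2.69,"az":-11.53,"hand":16},
    {"x":-4.59,"y":0.78,"z":0.32,"ax":-1.89,"ay":-2.69,"az":-11.53,"hand":16},
    {"x":-4.59,"y":0.78,"z":0.32,"ax":-1.89,"ay":-2.69,"az":-11.53,"hand":16},
    {"x":-4.59,"y":0.78,"z":0.32,"ax":-1.89,"ay":-2.69,"az":-11.53,"hand":16},
    {"x":-4.59,"y":0.78,"z":0.32,"ax":-1.89,"ay":-2.69,"az":-11.53,"hand":16},
    {"x":-4.59,"y":0.78,"z":0.32,"ax":-1.89,"ay":-2.69,"az":-11.53,"hand":16}
  ]
}}

```text
clock: 20.15
eef_pos: [560.9, -79.7, 135.6]
tcp_rot: [3.131, 0.299, 3.138]
contact_force: [0.2, 0.0, -0.2]
opening: 0.244
grasp_force: 39.5
```

```bash
python3 - <<'E'
from p import *
w,c=grab("wrist","f3.png");grab("wrist");n=now();print(n[0],monitor.sense()['tcp_rot'],monitor.sense()['opening'])
H2=H@np.diag([-1,-1,1.]);mv(n,(S(-10,50,80),H2));mv(n,(S(-10,50,6),H2))
E
```

```text
[560.06 -79.71 135.54] [3.13 0.3  3.14] 0.24012100490642435
 xyz [-0.08  0.01 -0.04] a [-0.11 -0.21 -0.67] dist 4.644197421697966
 xyz [-0.11  0.03  1.44] a [-0.11 -0.21 -0.67] dist 72.07928595408764
```

Call:
{"api": "drive_tool", "payload": {
  "plan": [
    {"x":-0.08,"y":0.01,"z":0,"ax":-0.11,"ay":-0.21,"az":-0.67,"hand":16},
    {"x":-0.08,"y":0.01,"z":0.4,"ax":-0.11,"ay":-0.21,"az":-0.67,"hand":16},
    {"x":-0.1,"y":0.02,"z":0.9,"ax":-0.11,"ay":-0.21,"az":-0.67,"hand":16},
    {"x":-0.11,"y":0.03,"z":1.2,"ax":-0.11,"ay":-0.21,"az":-0.67,"hand":16},
    {"x":-0.11,"y":0.03,"z":1.35,"ax":-0.11,"ay":-0.21,"az":-0.67,"hand":16},
    {"x":-0.11,"y":0.03,"z":1.44,"ax":-0.11,"ay":-0.21,"az":-0.67,"hand":16},
    {"x":-0.11,"y":0.03,"z":1.44,"ax":-0.11,"ay":-0.21,"az":-0.67,"hand":16},
    {"x":-0.11,"y":0.03,"z":1.44,"ax":-0.11,"ay":-0.21,"az":-0.67,"hand":16}
  ]
}}

```text
clock: 21.05
eef_pos: [589.3, -77.4, 71.3]
tcp_rot: [3.141, 0.325, -3.078]
contact_force: [0.5, -0.1, -0.9]
opening: 0.239
grasp_force: 39.5
```

```bash
python3 - <<'E'
from p import *
w,c=grab("wrist","f4.png");n=now();s=monitor.sense();print(SR.T@(n[0]-SO),s['tcp_rot'],s['opening'],s['contact_force'])
E
```

```text
[-6.36 50.07  7.95] [ 3.14  0.33 -3.08] 0.23893645464198227 [-0.11 -0.94  0.17]
```

Call:
{"api": "drive_tool", "payload": {
  "plan": [
    {"x":0.07,"y":0,"z":0.03,"ax":0,"ay":0,"az":0,"hand":16},
    {"x":0.07,"y":0,"z":0.06,"ax":0,"ay":0,"az":0,"hand":16},
    {"x":0.07,"y":0,"z":0.06,"ax":0,"ay":0,"az":0,"hand":16},
    {"x":0.07,"y":0,"z":0.06,"ax":0,"ay":0,"az":0,"hand":16}
  ]
}}

```text
clock: 21.5
eef_pos: [586.5, -77.6, 67.0]
tcp_rot: [3.141, 0.324, -3.077]
contact_force: [-3.4, -1.1, 4.2]
opening: 0.24
grasp_force: 40.1
```

```bash
python3 - <<'E'
from p import *
w,c=grab("wrist","f5.png");n=now();s=monitor.sense();print(SR.T@(n[0]-SO),s['opening'],s['contact_force'])
cv2.imwrite("pics/f5v.png",w)
E
```

```text
[-10.54  50.15   4.61] 0.2412791619195248 [-4.93 -0.51  4.4 ]
```

Call:
{"api": "drive_tool", "payload": {
  "plan": [
    {"x":0,"y":0,"z":0,"ax":0,"ay":0,"az":0,"hand":38},
    {"x":0,"y":0,"z":0,"ax":0,"ay":0,"az":0,"hand":38},
    {"x":0,"y":0,"z":0,"ax":0,"ay":0,"az":0,"hand":38},
    {"x":0,"y":0,"z":-0.6,"ax":0,"ay":0,"az":0,"hand":38},
    {"x":0,"y":0,"z":-1.6,"ax":0,"ay":0,"az":0,"hand":55},
    {"x":0,"y":0,"z":-2.6,"ax":0,"ay":0,"az":0,"hand":55},
    {"x":0,"y":0,"z":-2.6,"ax":0,"ay":0,"az":0,"hand":55},
    {"x":0,"y":0,"z":-2.6,"ax":0,"ay":0,"az":0,"hand":55}
  ]
}}

```text
clock: 22.35
eef_pos: [546.3, -80.5, 191.8]
tcp_rot: [-3.141, 0.328, -3.077]
contact_force: [-0.2, -0.7, -0.0]
opening: 0.645
grasp_force: 0.0
```

```bash
cat >> p.py <<'E'
def shelfcart(w,c,y):
    C,d=cart(w,c,S(-6,y,12),n=SR[:,2],p0=S(0,0,12),win=110)
    # back to shelf coords
    q=np.r_[C,0.]; q[2]=SO[2]+(12-(SR[:,2]@np.r_[C-SO[:2],0]))/SR[2,2] if 0 else (S(0,0,12)@SR[:,2]-SR[:2,2]@C)/SR[2,2]
    e=np.r_[d,-(SR[:2,2]@d)/SR[2,2]]; e/=np.linalg.norm(e)
    print("shelf pos",SR.T@(q-SO),"dir",SR.T@e)
E
python3 - <<'E'
from p import *
w,c=grab("wrist","f6.png");n=now();print(n[0],monitor.sense()['tcp_rot'])
shelfcart(w,c,50)
a=cam("scene");print(proj(a,[S(-6,50,12)]))
E
```

```text
[545.54 -80.31 190.22] [-3.14  0.33 -3.08]
cart (593.4609985351562, -81.7048568725586) (126.95170593261719, 177.0982666015625) tab -85.97802114486696 px [323.08 197.31]
shelf pos [-1.06 45.61 12.  ] dir [ 0. -1. -0.]
[[351.73 204.29]]
```

View pics/f6.png

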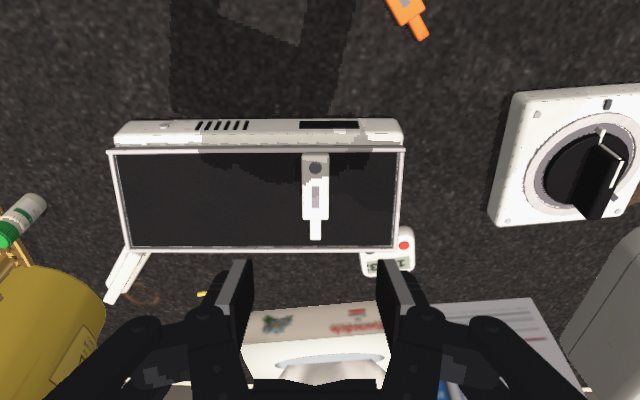

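The picture shows cartridge 1 flat on the shelf at (315,195), tab uphill (towards the image bottom), with its plain end at the lip (315,153). Next I'll measure it and plan the approach to cartridge 2.

```bash
cat >> p.py <<'E'
def shelfcheck(w,c):
    hsv=cv2.cvtColor(w,cv2.COLOR_BGR2HSV)
    q=np.zeros(w.shape[:2],np.uint8);cv2.fillPoly(q,[proj(c,[S(-41,-112,9),S(-41,112,9),S(40,112,9),S(40,-112,9)]).astype(int)],1)
    m=((hsv[...,2]>115)&(hsv[...,1]<60)).astype(np.uint8)*q; m=cv2.morphologyEx(m,cv2.MORPH_CLOSE,np.ones((7,7)))
    for k in cv2.findContours(m,cv2.RETR_EXTERNAL,cv2.CHAIN_APPROX_NONE)[0]:
        if cv2.contourArea(k)<150: continue
        Q=((plane(c,k[:,0],n=SR[:,2],p0=S(0,0,12))-SO)@SR)[:,:2].astype(np.float32)
        print("on shelf",cv2.minAreaRect(Q),"x",Q[:,0].min(),Q[:,0].max(),"px",k[:,0].mean(0))
E
python3 - <<'E'
from p import *
w=cv2.imread("pics/f6.png");c=cam("wrist");shelfcheck(w,c)
print(((plane(c,[(315,153),(316,239)],n=SR[:,2],p0=S(0,0,12))-SO)@SR))
s=cv2.imread("pics/f6.png");im,cs=grab("scene","s1.png")
C,d=cart(im,cs,[420,-277.5,12],win=40)
G=np.array([420,-277.5])-6*np.array([np.cos(np.radians(-54.4)),np.sin(np.radians(-54.4))]);n=now()
a=(np.r_[G,100.],Vt(np.radians(125.6)));mv(n,a);print(G)
E
```

```text
on shelf ((-2.026630401611328, -0.0243988037109375), (79.8994140625, 222.19277954101562), 0.0661289393901825) x -42.04147 38.050858 px [244.65 226.81]
[[-43.59  49.55  12.  ]
 [ 27.57  50.26  12.  ]]
cart (414.7235107421875, -278.17431640625) (33.595088958740234, 74.84246063232422) tab -54.52892303466798 px [389.77 287.84]
 xyz [ 3.24 -3.68  0.8 ] a [1.57 2.81 9.6 ] dist 248.07296339349327
[ 416.51 -272.62]
```

Call:
{"api": "drive_tool", "payload": {
  "plan": [
    {"x":3.24,"y":-3.68,"z":0.8,"ax":1.57,"ay":2.81,"az":9.6,"hand":55},
    {"x":3.24,"y":-3.68,"z":0.8,"ax":1.57,"ay":2.81,"az":9.6,"hand":55},
    {"x":3.24,"y":-3.68,"z":0.8,"ax":1.57,"ay":2.81,"az":9.6,"hand":55},
    {"x":3.24,"y":-3.68,"z":0.8,"ax":1.57,"ay":2.81,"az":9.6,"hand":55},
    {"x":3.24,"y":-3.68,"z":0.8,"ax":1.57,"ay":2.81,"az":9.6,"hand":55},
    {"x":3.24,"y":-3.68,"z":0.8,"ax":1.57,"ay":2.81,"az":9.6,"hand":55},
    {"x":3.24,"y":-3.68,"z":0.8,"ax":1.57,"ay":2.81,"az":9.6,"hand":55},
    {"x":3.24,"y":-3.68,"z":0.8,"ax":1.57,"ay":2.81,"az":9.6,"hand":55}
  ]
}}

```text
clock: 23.25
eef_pos: [417.0, -273.3, 98.7]
tcp_rot: [-3.141, -0.002, 2.189]
contact_force: [0.4, 0.1, 0.1]
opening: 0.644
grasp_force: 0.0
```

```bash
python3 - <<'E'
from p import *
w,c=grab("wrist","g1.png");n=now();print(n[0],monitor.sense()['tcp_rot'])
C,d=cart(w,c,[420,-277.5,12],win=110)
G=C-6*d;print(G);mv(n,(np.r_[G,4.],Vt(np.arctan2(d[1],d[0])+np.pi)))
E
```

```text
[ 416.83 -272.82   98.89] [ 3.14 -0.    2.19]
cart (418.7374572753906, -276.8753662109375) (21.487329483032227, 72.21171569824219) tab -54.54858016967774 px [314.5  210.13]
[ 415.26 -271.99]
 xyz [ 0.03 -0.02  1.9 ] a [ 0.   -0.01  0.04] dist 94.9049361840587
```

Call:
{"api": "drive_tool", "payload": {
  "plan": [
    {"x":0.03,"y":-0.02,"z":0.9,"ax":0,"ay":0,"az":0,"hand":55},
    {"x":0.03,"y":-0.02,"z":1.6,"ax":0,"ay":0,"az":0,"hand":55},
    {"x":0.03,"y":-0.02,"z":1.88,"ax":0,"ay":0,"az":0,"hand":55},
    {"x":0.03,"y":-0.02,"z":1.88,"ax":0,"ay":0,"az":0,"hand":16},
    {"x":0.03,"y":-0.02,"z":1.88,"ax":0,"ay":0,"az":0,"hand":16},
    {"x":0.03,"y":-0.02,"z":1.88,"ax":0,"ay":0,"az":0,"hand":16},
    {"x":0.03,"y":-0.02,"z":1.88,"ax":0,"ay":0,"az":0,"hand":16},
    {"x":0.03,"y":-0.02,"z":1.88,"ax":0,"ay":0,"az":0,"hand":16}
  ]
}}

```text
clock: 24.1
eef_pos: [416.0, -272.8, 7.5]
tcp_rot: [3.14, 0.003, 2.192]
contact_force: [-0.1, 0.2, -0.5]
opening: 0.24
grasp_force: 39.4
```

Call:
{"api": "drive_tool", "payload": {
  "plan": [
    {"x":0,"y":0,"z":-1,"ax":0,"ay":0,"az":0,"hand":16},
    {"x":0,"y":0,"z":-2,"ax":0,"ay":0,"az":0,"hand":16},
    {"x":0,"y":0,"z":-3,"ax":0,"ay":0,"az":0,"hand":16},
    {"x":0,"y":0,"z":-3,"ax":0,"ay":0,"az":0,"hand":16},
    {"x":0,"y":0,"z":-3,"ax":0,"ay":0,"az":0,"hand":16}
  ]
}}

```text
clock: 24.6
eef_pos: [415.9, -272.9, 158.3]
tcp_rot: [3.139, 0.005, 2.192]
contact_force: [-0.6, 0.2, -1.6]
opening: 0.236
grasp_force: 39.4
```

```bash
python3 - <<'E'
from p import *
w,c=grab("wrist","g2.png");n=now();print(n[0],monitor.sense()['tcp_rot'],monitor.sense()['opening'])
C,d=cart(w,c,list((n[0]+[0,0,5])),z=n[0][2]+8,win=110);print((C-n[0][:2])@d)
H2=H@np.diag([-1,-1,1.]);mv(n,(S(-10,-40,80),H2))
E
```

```text
[ 414.94 -272.27  156.83] [3.14 0.   2.19] 0.23300496464141518
cart (417.9228515625, -276.5723876953125) (21.091066360473633, 72.87332153320312) tab -53.97280883789064 px [314.46 277.28]
5.238795333330055
 xyz [-0.12  3.71  0.37] a [-1.55 -2.76 -9.62] dist 186.60464292120236
```

Call:
{"api": "drive_tool", "payload": {
  "plan": [
    {"x":-0.12,"y":3.71,"z":0.2,"ax":-1.55,"ay":-2.76,"az":-9.62,"hand":16},
    {"x":-0.12,"y":3.71,"z":0.2,"ax":-1.55,"ay":-2.76,"az":-9.62,"hand":16},
    {"x":-0.12,"y":3.71,"z":0.2,"ax":-1.55,"ay":-2.76,"az":-9.62,"hand":16},
    {"x":-0.12,"y":3.71,"z":0.2,"ax":-1.55,"ay":-2.76,"az":-9.62,"hand":16},
    {"x":-0.12,"y":3.71,"z":0.2,"ax":-1.55,"ay":-2.76,"az":-9.62,"hand":16},
    {"x":-0.12,"y":3.71,"z":0.2,"ax":-1.55,"ay":-2.76,"az":-9.62,"hand":16},
    {"x":-0.12,"y":3.71,"z":0.37,"ax":-1.55,"ay":-2.76,"az":-9.62,"hand":16},
    {"x":-0.12,"y":3.71,"z":0.37,"ax":-1.55,"ay":-2.76,"az":-9.62,"hand":16}
  ]
}}

```text
clock: 25.45
eef_pos: [566.9, -168.6, 135.0]
tcp_rot: [3.14, 0.315, -3.07]
contact_force: [-0.6, -0.3, -0.8]
opening: 0.242
grasp_force: 39.5
```

```bash
python3 - <<'E'
from p import *
grab("wrist","g3.png");grab("wrist");n=now();print(SR.T@(n[0]-SO),monitor.sense()['tcp_rot'],monitor.sense()['opening'])
H2=H@np.diag([-1,-1,1.]);mv(n,(S(-10,-40,10),H2))
E
```

```text
[-12.6  -39.7   77.75] [ 3.14  0.32 -3.08] 0.23366384245168567
 xyz [-0.06 -0.01  1.35] a [ 0.02 -0.05 -0.02] dist 67.80203511989744
```

Call:
{"api": "drive_tool", "payload": {
  "plan": [
    {"x":-0.03,"y":0,"z":0.5,"ax":0,"ay":0,"az":0,"hand":16},
    {"x":-0.03,"y":0,"z":1,"ax":0,"ay":0,"az":0,"hand":16},
    {"x":-0.03,"y":0,"z":1.3,"ax":0,"ay":0,"az":0,"hand":16},
    {"x":-0.03,"y":0,"z":1.35,"ax":0,"ay":0,"az":0,"hand":16},
    {"x":-0.03,"y":0,"z":1.35,"ax":0,"ay":0,"az":0,"hand":16},
    {"x":-0.03,"y":0,"z":1.35,"ax":0,"ay":0,"az":0,"hand":16}
  ]
}}

```text
clock: 26.15
eef_pos: [592.2, -167.9, 75.3]
tcp_rot: [3.141, 0.32, -3.075]
contact_force: [0.6, 0.2, -0.8]
opening: 0.239
grasp_force: 39.5
```

```bash
python3 - <<'E'
from p import *
grab("wrist","g4.png");n=now();s=monitor.sense();print(SR.T@(n[0]-SO),s['opening'],s['contact_force'])
E
```

```text
[ -8.03 -40.38  12.77] 0.23921657732093224 [ 0.54 -0.67 -0.27]
```

Call:
{"api": "drive_tool", "payload": {
  "plan": [
    {"x":0.05,"y":0,"z":0.06,"ax":0,"ay":0,"az":0,"hand":16},
    {"x":0.05,"y":0,"z":0.1,"ax":0,"ay":0,"az":0,"hand":16},
    {"x":0.05,"y":0,"z":0.12,"ax":0,"ay":0,"az":0,"hand":16},
    {"x":0.05,"y":0,"z":0.12,"ax":0,"ay":0,"az":0,"hand":16}
  ]
}}

```text
clock: 26.6
eef_pos: [591.3, -167.9, 68.8]
tcp_rot: [3.141, 0.319, -3.075]
contact_force: [-5.7, -0.9, 7.9]
opening: 0.241
grasp_force: 40.6
```

```bash
python3 - <<'E'
from p import *
grab("wrist","g5.png");n=now();s=monitor.sense();print(SR.T@(n[0]-SO),s['opening'],s['contact_force'])
E
```

```text
[-11.21 -40.25   6.65] 0.24069086719245875 [-5.85 -0.23  9.05]
```

Call:
{"api": "drive_tool", "payload": {
  "plan": [
    {"x":0,"y":0,"z":0,"ax":0,"ay":0,"az":0,"hand":38},
    {"x":0,"y":0,"z":0,"ax":0,"ay":0,"az":0,"hand":38},
    {"x":0,"y":0,"z":0,"ax":0,"ay":0,"az":0,"hand":38},
    {"x":0,"y":0,"z":-0.6,"ax":0,"ay":0,"az":0,"hand":38},
    {"x":0,"y":0,"z":-1.6,"ax":0,"ay":0,"az":0,"hand":55},
    {"x":0,"y":0,"z":-2.6,"ax":0,"ay":0,"az":0,"hand":55},
    {"x":0,"y":0,"z":-2.8,"ax":0,"ay":0,"az":0,"hand":55},
    {"x":0,"y":0,"z":-2.8,"ax":0,"ay":0,"az":0,"hand":55}
  ]
}}

```text
clock: 27.45
eef_pos: [548.6, -171.3, 203.4]
tcp_rot: [-3.14, 0.323, -3.075]
contact_force: [-0.5, 0.3, -0.9]
opening: 0.644
grasp_force: 0.0
```

```bash
cat >> p.py <<'E'
def shelfcheck2(w,c):
    hsv=cv2.cvtColor(w,cv2.COLOR_BGR2HSV)
    q=np.zeros(w.shape[:2],np.uint8);cv2.fillPoly(q,[proj(c,[S(-42,-106,8),S(-42,106,8),S(36,106,2),S(36,-106,2)]).astype(np.int32)],1)
    m=((hsv[...,2]>110)&(hsv[...,1]<60)).astype(np.uint8)*q; m=cv2.morphologyEx(m,cv2.MORPH_OPEN,np.ones((5,5)));m=cv2.morphologyEx(m,cv2.MORPH_CLOSE,np.ones((7,7)))
    for k in cv2.findContours(m,cv2.RETR_EXTERNAL,cv2.CHAIN_APPROX_NONE)[0]:
        if cv2.contourArea(k)<150: continue
        Q=((plane(c,k[:,0],n=SR[:,2],p0=S(0,0,12))-SO)@SR)[:,:2].astype(np.float32)
        print("on shelf",cv2.minAreaRect(Q),"x",Q[:,0].min(),Q[:,0].max(),"px",k[:,0].mean(0))
E
python3 - <<'E'
from p import *
w,c=grab("wrist","g6.png");n=now();print(n[0],monitor.sense()['tcp_rot']);shelfcheck2(w,c);cv2.imwrite("pics/g6v.png",w)
grab("side","g6s.png"); grab("scene","g6a.png")
E
```

```text
[ 547.95 -170.91  201.46] [-3.14  0.32 -3.08]
on shelf ((-6.366294860839844, 48.25137710571289), (72.88276672363281, 22.33106231689453), 0.33687862753868103) x -42.84439 30.050274 px [423.21 189.96]
on shelf ((-6.702720642089844, -41.21797180175781), (73.2571029663086, 21.049232482910156), 0.010559583082795143) x -43.33295 29.926538 px [315.5  189.56]
```

Both cartridges measure straight and flat, centred at shelf x of about -6.5. Next I'll run an automatic search of all the views for any further white 22x72 mm part.

```bash
python3 - <<'E'
from p import *
def scan(n,w,c):
    hsv=cv2.cvtColor(w,cv2.COLOR_BGR2HSV)
    for th in (110,150,190):
        m=((hsv[...,2]>th)&(hsv[...,1]<55)).astype(np.uint8)
        for k in cv2.findContours(m,cv2.RETR_LIST,cv2.CHAIN_APPROX_NONE)[0]:
            if len(k)<12: continue
            P=plane(c,k[:,0],9)[:,:2].astype(np.float32)
            if not (150<P[:,0].mean()<1100 and abs(P[:,1].mean())<1100): continue
            (x,y),(a,b),an=cv2.minAreaRect(P); a,b=sorted((a,b))
            if 14<a<34 and 55<b<85: print(n,th,"at",np.round((x,y)),"size",np.round((a,b)),"px",k[:,0].mean(0),"fill",cv2.contourArea(P)/(a*b))
for f in("w1","w2","d2","e4"): scan(f,cv2.imread(f"pics/{f}.png"),list(np.load(f+".npz").values()))
scan("wr",cv2.imread("pics/g6.png"),cam("wrist"))
for f,n in(("g6s","side"),("g6a","scene"),("a","scene"),("b","side")): scan(f,cv2.imread(f"pics/{f}.png"),cam(n))
a=cv2.imread("pics/g6a.png");b=cv2.imread("pics/g6s.png")
cv2.imwrite("pics/comp.png",np.hstack([cv2.resize(a[130:400,230:640],(410,300)),cv2.resize(b[120:400,200:560],(390,300))]))
E
```

```text
w1 110 at [ 420. -278.] size [25. 73.] px [451.49 148.9 ] fill 0.8001312575505172
w1 110 at [435. 107.] size [23. 74.] px [200.1  138.26] fill 0.7958695633972612
w1 150 at [ 420. -279.] size [23. 73.] px [451.88 149.13] fill 0.7948009774482251
w1 150 at [435. 108.] size [23. 73.] px [200.05 138.14] fill 0.7712754690187424
w1 190 at [ 419. -279.] size [22. 72.] px [451.65 149.39] fill 0.7756577433096541
w1 190 at [436. 108.] size [21. 71.] px [200.29 138.01] fill 0.8032884242911937
w2 110 at [ 420. -278.] size [29. 74.] px [488.33 225.97] fill 0.7945483892418113
w2 110 at [435. 108.] size [24. 74.] px [256.25 217.51] fill 0.8002041708343253
w2 110 at [587. -60.] size [24. 61.] px [363.07 122.52] fill 0.8889578823013753
w2 110 at [ 597. -193.] size [25. 63.] px [451.58 116.  ] fill 0.9020347776326931
w2 150 at [ 419. -279.] size [24. 72.] px [488.99 226.54] fill 0.7907986550551195
w2 150 at [435. 108.] size [23. 72.] px [256.23 217.65] fill 0.7905376864029278
w2 150 at [ 597. -193.] size [22. 62.] px [451.73 116.02] fill 0.8886960027667226
w2 150 at [ 739. -288.] size [34. 74.] px [527
[... 4790 characters left out ...]
.] size [19. 71.] px [232.29 201.04] fill 0.7787731628311562
b 110 at [ 566. -191.] size [15. 71.] px [341.58 194.74] fill 0.7150873908457971
b 110 at [ 855. -141.] size [18. 77.] px [264.62 180.52] fill 0.662608606722655
b 110 at [1088. -139.] size [17. 59.] px [215.58 167.  ] fill 0.5933639927501366
b 110 at [1093. -178.] size [23. 73.] px [221.79 163.42] fill 0.6383155717576107
b 150 at [571. 608.] size [20. 78.] px [153.78 345.72] fill 0.4645265110471356
b 150 at [433. 110.] size [21. 83.] px [333.93 248.84] fill 0.7016890405155106
b 150 at [ 416. -275.] size [23. 76.] px [392.77 196.04] fill 0.7027644497125864
b 190 at [435. 105.] size [20. 70.] px [334.03 247.87] fill 0.695021540161411
```

View pics/comp.png

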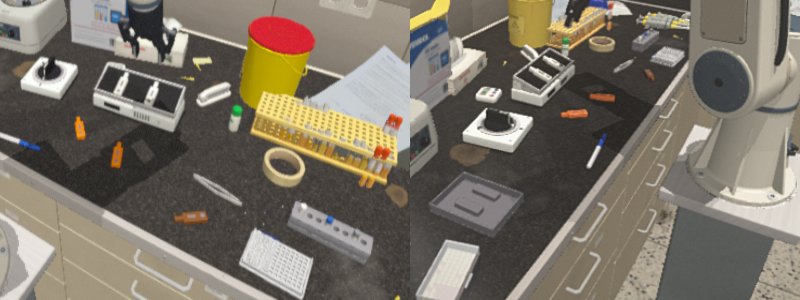

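The composite shows no further white cartridge: two on the shelf with tabs uphill, both blanks in the tray, and the timer and forceps untouched. Back to the dial.

```bash
python3 - <<'E'
from p import *
n=now();mv(n,(np.array([569,165,130.]),Vt(np.radians(189.7))))
E
```

```text
xyz [-0.4   6.66  1.61] a [-0.14  3.03 -0.97] dist 343.22437468528193
```

Call:
{"api": "drive_tool", "payload": {
  "plan": [
    {"x":-0.4,"y":6.66,"z":1.61,"ax":-0.14,"ay":3.03,"az":-0.97,"hand":45},
    {"x":-0.4,"y":6.66,"z":1.61,"ax":-0.14,"ay":3.03,"az":-0.97,"hand":45},
    {"x":-0.4,"y":6.66,"z":1.61,"ax":-0.14,"ay":3.03,"az":-0.97,"hand":45},
    {"x":-0.4,"y":6.66,"z":1.61,"ax":-0.14,"ay":3.03,"az":-0.97,"hand":45},
    {"x":-0.4,"y":6.66,"z":1.61,"ax":-0.14,"ay":3.03,"az":-0.97,"hand":45},
    {"x":-0.4,"y":6.66,"z":1.61,"ax":-0.14,"ay":3.03,"az":-0.97,"hand":45},
    {"x":-0.4,"y":6.66,"z":1.61,"ax":-0.14,"ay":3.03,"az":-0.97,"hand":45},
    {"x":-0.4,"y":6.66,"z":1.61,"ax":-0.14,"ay":3.03,"az":-0.97,"hand":45}
  ]
}}

```text
clock: 28.4
eef_pos: [568.3, 169.1, 127.4]
tcp_rot: [-3.141, -0.003, -2.968]
contact_force: [1.5, -1.6, -0.1]
opening: 0.531
grasp_force: 0.0
```

```bash
python3 - <<'E'
from p import *
w,c=grab("wrist","i1.png");np.savez("i1.npz",*c);grab("wrist");n=now();print(n[0],monitor.sense()['tcp_rot'],monitor.sense()['qpos'])
mv(n,(np.array([568.5,165,50.]),Vt(np.radians(189.7))))
# tab: dark blob on light ring
g=cv2.cvtColor(w,cv2.COLOR_BGR2GRAY)
a=np.radians(np.arange(30,90,1.));ctr=np.array([568.8,165])
for r_ in (49,52):
    uv=proj(c,np.c_[ctr[0]+r_*np.cos(a),ctr[1]+r_*np.sin(a),np.full(len(a),43.)]).round().astype(int)
    ok=(uv[:,1]<400)&(uv[:,0]<640)&(uv.min(1)>=0)
    print(r_,[(int(d),int(g[v,u])) for d,(u,v),o in zip(np.degrees(a).round(),uv,ok) if o])
E
```

```text
[568.46 165.32 128.59] [-3.14 -0.   -2.97] [ 0.28  0.42  1.79 -0.    0.93 -1.46]
 xyz [-0.   -0.    1.57] a [-0.02 -0.02  0.02] dist 78.59227462753194
49 [(30, 135), (31, 216), (32, 218), (33, 219), (34, 219), (35, 221), (36, 221), (37, 221), (38, 220), (39, 221), (40, 219), (41, 220), (42, 220), (43, 220), (44, 219), (45, 219), (46, 219), (47, 219), (48, 221), (49, 176), (50, 132), (51, 133), (52, 133), (53, 133), (54, 134), (55, 133), (56, 133), (57, 108), (58, 84), (59, 62), (60, 62), (61, 61), (62, 62), (63, 60), (64, 53), (65, 79), (66, 119), (67, 133), (68, 132), (69, 133), (70, 133), (71, 133), (72, 133), (73, 133), (74, 132), (75, 143), (76, 182), (77, 150), (78, 221), (79, 223), (80, 223), (81, 224), (82, 224), (83, 224), (84, 224), (85, 223), (86, 223), (87, 223), (88, 222), (89, 222)]
52 [(30, 248), (31, 248), (32, 249), (33, 249), (34, 249), (35, 248), (36, 249), (37, 249), (38, 248), (39, 248), (40, 249), (41, 248), (42, 248), (43, 248), (44, 249), (45, 249), (46, 249), (47, 249), (48, 248), (49, 248), (50, 248), (51, 248), (52, 248), (53, 224), (54, 167), (55, 168), (56, 167), (57, 164), (58, 84), (59, 61), (60, 61), (61, 62), (62, 62), (63, 61), (64, 53), (65, 102), (66, 166), (67, 189), (68, 189), (69, 228), (70, 249), (71, 243), (72, 249), (73, 249), (74, 245), (75, 247), (76, 249), (77, 239), (78, 247), (79, 239), (80, 247), (81, 238), (82, 247), (83, 238), (84, 247), (85, 229), (86, 227), (87, 233), (88, 228), (89, 239)]
```

Call:
{"api": "drive_tool", "payload": {
  "plan": [
    {"x":0,"y":0,"z":0.7,"ax":0,"ay":0,"az":0,"hand":45},
    {"x":0,"y":0,"z":1.57,"ax":0,"ay":0,"az":0,"hand":45},
    {"x":0,"y":0,"z":1.57,"ax":0,"ay":0,"az":0,"hand":45},
    {"x":0,"y":0,"z":1.57,"ax":0,"ay":0,"az":0,"hand":10},
    {"x":0,"y":0,"z":1.57,"ax":0,"ay":0,"az":0,"hand":10},
    {"x":0,"y":0,"z":1.57,"ax":0,"ay":0,"az":0,"hand":10},
    {"x":0,"y":0,"z":1.57,"ax":0,"ay":0,"az":0,"hand":10},
    {"x":0,"y":0,"z":1.57,"ax":0,"ay":0,"az":0,"hand":10}
  ],
  "grip_force": 50
}}

```text
clock: 29.3
eef_pos: [570.6, 166.1, 54.6]
tcp_rot: [3.14, 0.004, -2.974]
contact_force: [-2.0, 9.9, -5.1]
opening: 0.149
grasp_force: 51.8
```

Call:
{"api": "drive_tool", "payload": {
  "plan": [
    {"x":0,"y":0,"z":0,"ax":0,"ay":0,"az":1,"hand":10},
    {"x":0,"y":0,"z":0,"ax":0,"ay":0,"az":2.3,"hand":10},
    {"x":0,"y":0,"z":0,"ax":0,"ay":0,"az":3.6,"hand":10},
    {"x":0,"y":0,"z":0,"ax":0,"ay":0,"az":4.9,"hand":10},
    {"x":0,"y":0,"z":0,"ax":0,"ay":0,"az":6.2,"hand":10},
    {"x":0,"y":0,"z":0,"ax":0,"ay":0,"az":7.5,"hand":10},
    {"x":0,"y":0,"z":0,"ax":0,"ay":0,"az":8.8,"hand":10},
    {"x":0,"y":0,"z":0,"ax":0,"ay":0,"az":10,"hand":10}
  ]
}}

```text
clock: 30.1
eef_pos: [569.7, 164.6, 54.6]
tcp_rot: [3.14, 0.001, 2.258]
contact_force: [-4.8, 1.1, -1.1]
opening: 0.147
grasp_force: 52.5
```

```bash
python3 - <<'E'
from p import *
grab("wrist","i2.png");s=monitor.sense();print(s['eef_pos'],s['tcp_rot'],np.degrees(s['tcp_rot'][2]),s['contact_force'],s['opening'],s['grasp_force'])
E
```

```text
[569.75 164.6   54.59] [3.14 0.   2.25] 128.94503731811284 [-5.01  2.67  1.53] 0.15036856529446185 52.79263436794281
```

Call:
{"api": "drive_tool", "payload": {
  "plan": [
    {"x":0,"y":0,"z":0,"ax":0,"ay":0,"az":1.2,"hand":10},
    {"x":0,"y":0,"z":0,"ax":0,"ay":0,"az":2.5,"hand":10},
    {"x":0,"y":0,"z":0,"ax":0,"ay":0,"az":3.8,"hand":10},
    {"x":0,"y":0,"z":0,"ax":0,"ay":0,"az":5.1,"hand":10},
    {"x":0,"y":0,"z":0,"ax":0,"ay":0,"az":6.4,"hand":10},
    {"x":0,"y":0,"z":0,"ax":0,"ay":0,"az":7.7,"hand":10},
    {"x":0,"y":0,"z":0,"ax":0,"ay":0,"az":9,"hand":10},
    {"x":0,"y":0,"z":0,"ax":0,"ay":0,"az":10,"hand":10}
  ]
}}

```text
clock: 30.95
eef_pos: [568.0, 164.4, 54.5]
tcp_rot: [-3.14, 0.001, 1.213]
contact_force: [-10.9, 2.6, 9.9]
opening: 0.15
grasp_force: 53.9
```

```bash
python3 - <<'E'
from p import *
grab("wrist");grab("wrist");s=monitor.sense();print(s['eef_pos'],np.degrees(s['tcp_rot'][2]),s['contact_force'],s['opening'],s['grasp_force'])
E
```

```text
[567.95 164.42  54.5 ] 69.57877249168948 [-11.56   1.91   9.72] 0.14638823855453667 53.858898282051086
```

Call:
{"api": "drive_tool", "payload": {
  "plan": [
    {"x":0,"y":0,"z":0,"ax":0,"ay":0,"az":0.8,"hand":10},
    {"x":0,"y":0,"z":0,"ax":0,"ay":0,"az":1.4,"hand":10},
    {"x":0,"y":0,"z":0,"ax":0,"ay":0,"az":1.4,"hand":10},
    {"x":0,"y":0,"z":0,"ax":0,"ay":0,"az":1.4,"hand":10},
    {"x":0,"y":0,"z":0,"ax":0,"ay":0,"az":1.4,"hand":10}
  ]
}}

```text
clock: 31.55
eef_pos: [567.8, 164.6, 54.5]
tcp_rot: [-3.14, 0.001, 1.071]
contact_force: [-11.2, 2.2, 10.8]
opening: 0.15
grasp_force: 54.0
```

Call:
{"api": "drive_tool", "payload": {
  "plan": [
    {"x":0,"y":0,"z":0,"ax":0,"ay":0,"az":0,"hand":40},
    {"x":0,"y":0,"z":0,"ax":0,"ay":0,"az":0,"hand":40},
    {"x":0,"y":0,"z":0,"ax":0,"ay":0,"az":0,"hand":40},
    {"x":0,"y":0,"z":-0.6,"ax":0,"ay":0,"az":0,"hand":40},
    {"x":0,"y":0,"z":-1.4,"ax":0,"ay":0,"az":0,"hand":40},
    {"x":0,"y":0,"z":-2.4,"ax":0,"ay":0,"az":0,"hand":40},
    {"x":-1,"y":0,"z":-3,"ax":0,"ay":0,"az":0,"hand":40},
    {"x":-1,"y":0,"z":-3,"ax":0,"ay":0,"az":0,"hand":40}
  ]
}}

```text
clock: 32.35
eef_pos: [546.1, 118.8, 206.6]
tcp_rot: [3.135, -0.003, 1.07]
contact_force: [-1.3, -0.1, -0.9]
opening: 0.469
grasp_force: 0.0
```

```bash
python3 - <<'E'
from p import *
w,c=grab("wrist","i3.png");s=monitor.sense();print(s['eef_pos'],np.degrees(s['tcp_rot'][2]),s['opening'])
g=cv2.cvtColor(w,cv2.COLOR_BGR2GRAY);a=np.radians(np.arange(48,76,1.))
for ctr in ([568.8,165],):
  for r_,z,nm in ((52,44,"tab"),(38,40,"nib"),(41,40,"nib"),(26,71,"stripe"),(20,71,"stripe"),(12,71,"stripe")):
    uv=proj(c,np.c_[ctr[0]+r_*np.cos(a),ctr[1]+r_*np.sin(a),np.full(len(a),float(z))]).round().astype(int)
    print(nm,r_,uv[14],[(int(d),int(g[v,u])) for d,(u,v) in zip(np.degrees(a).round(),uv) if 0<=v<400 and 0<=u<640])
E
```

```text
[545.84 118.91 205.51] 61.2274317528067 0.46666148561875254
tab 52 [309  58] [(48, 236), (49, 236), (50, 235), (51, 236), (52, 236), (53, 236), (54, 237), (55, 237), (56, 233), (57, 87), (58, 113), (59, 119), (60, 120), (61, 121), (62, 119), (63, 139), (64, 238), (65, 238), (66, 238), (67, 238), (68, 239), (69, 239), (70, 239), (71, 239), (72, 238), (73, 239), (74, 239), (75, 239)]
nib 38 [309  76] [(48, 167), (49, 167), (50, 167), (51, 168), (52, 167), (53, 167), (54, 168), (55, 169), (56, 169), (57, 168), (58, 168), (59, 125), (60, 238), (61, 248), (62, 249), (63, 249), (64, 246), (65, 137), (66, 171), (67, 170), (68, 170), (69, 171), (70, 171), (71, 171), (72, 171), (73, 171), (74, 172), (75, 173)]
nib 41 [309  73] [(48, 167), (49, 166), (50, 166), (51, 169), (52, 168), (53, 168), (54, 169), (55, 169), (56, 169), (57, 170), (58, 155), (59, 97), (60, 239), (61, 249), (62, 249), (63, 247), (64, 247), (65, 151), (66, 172), (67, 172), (68, 171), (69, 172), (70, 172), (71, 172), (72, 173), (73, 172), (74, 173), (75, 172)]
stripe 26 [309  91] [(48, 18), (49, 29), (50, 40), (51, 40), (52
[... 168 characters left out ...]
 64), (69, 65), (70, 65), (71, 66), (72, 51), (73, 51), (74, 37), (75, 37)]
stripe 20 [309 100] [(48, 34), (49, 48), (50, 48), (51, 53), (52, 53), (53, 53), (54, 55), (55, 55), (56, 63), (57, 63), (58, 217), (59, 217), (60, 249), (61, 249), (62, 249), (63, 249), (64, 249), (65, 248), (66, 248), (67, 63), (68, 63), (69, 64), (70, 64), (71, 64), (72, 64), (73, 64), (74, 64), (75, 64)]
stripe 12 [310 110] [(48, 52), (49, 52), (50, 52), (51, 52), (52, 60), (53, 60), (54, 60), (55, 60), (56, 218), (57, 218), (58, 218), (59, 249), (60, 249), (61, 249), (62, 249), (63, 247), (64, 247), (65, 247), (66, 247), (67, 248), (68, 248), (69, 248), (70, 58), (71, 59), (72, 59), (73, 59), (74, 62), (75, 62)]
```

The nib is at about 62° and the tab at about 60°, well within tolerance. One last check of the shelf before handing in.

```bash
python3 - <<'E'
from p import *
a,c=grab("scene","z1.png");b=cv2.imread("pics/g6a.png")
R=lambda i:i[165:250,315:425].astype(int)
d=np.abs(R(a)-R(b)).max(2); print("diff px on shelf",(d>60).sum())
shelfcheck2(a,c); w,c=grab("side","z2.png");shelfcheck2(w,c)
E
```

```text
diff px on shelf 472
on shelf ((-10.494609832763672, -40.841705322265625), (26.576108932495117, 69.22222137451172), 89.23466491699219) x -45.075363 24.084438 px [381.18 214.75]
```

```bash
python3 - <<'E'
from p import *
c=cam("scene");a=cv2.imread("pics/z1.png");b=cv2.imread("pics/g6a.png")
print("before");shelfcheck2(b,c)
for y in(48,-41):
  for x in (-36,-24,-12,0,8,16,24):
    u,v=proj(c,[S(x,y,12)])[0].round().astype(int);print(y,x,(u,v),a[v,u],b[v,u])
s=cam("side");z=cv2.imread("pics/z2.png");o=cv2.imread("pics/g6s.png")
for y in(48,-41):
  for x in (-30,-12,8,24):
    u,v=proj(s,[S(x,y,12)])[0].round().astype(int);print("side",y,x,(u,v),z[v,u],o[v,u])
E
```

```text
before
48 -36 (np.int64(348), np.int64(213)) [235 239 236] [219 228 232]
48 -24 (np.int64(350), np.int64(209)) [245 252 248] [231 241 245]
48 -12 (np.int64(352), np.int64(206)) [226 230 229] [211 219 223]
48 0 (np.int64(353), np.int64(203)) [216 221 220] [200 206 211]
48 8 (np.int64(354), np.int64(201)) [245 254 249] [233 243 245]
48 16 (np.int64(355), np.int64(199)) [246 249 247] [248 253 249]
48 24 (np.int64(357), np.int64(197)) [225 233 232] [226 235 234]
-41 -36 (np.int64(378), np.int64(222)) [232 235 233] [157 167 171]
-41 -24 (np.int64(380), np.int64(218)) [246 251 248] [227 238 240]
-41 -12 (np.int64(381), np.int64(215)) [195 195 197] [182 186 188]
-41 0 (np.int64(383), np.int64(211)) [221 227 224] [223 229 227]
-41 8 (np.int64(384), np.int64(209)) [241 250 247] [245 253 250]
-41 16 (np.int64(385), np.int64(207)) [246 251 248] [248 253 249]
-41 24 (np.int64(386), np.int64(205)) [243 251 247] [245 253 249]
side 48 -30 (np.int64(327), np.int64(191)) [164 168 175] [144 145 151]
side 48 -12 (np.int64(322), np.int64(188)) [173 178 186] [150 155 160]
side 48 8 (np.int64(316), np.int64(185)) [240 249 252] [237 246 249]
side 48 24 (np.int64(312), np.int64(183)) [254 255 255] [252 255 255]
side -41 -30 (np.int64(338), np.int64(180)) [212 225 229] [110 118 123]
side -41 -12 (np.int64(334), np.int64(178)) [185 192 199] [163 170 177]
side -41 8 (np.int64(329), np.int64(175)) [249 255 255] [247 255 255]
side -41 24 (np.int64(325), np.int64(173)) [248 255 255] [246 255 255]
```

Both cartridges are still in place and bright along their whole length. Handing in.

```bash
python3 -c "
from rig import r
print(r.sign_off())"
```

```text
the job is handed in; nothing more can be done
None
```

I handed the job in with every step done by my own measurements; the sign-off gave no verdict. The dial went to the load mark first, then both blanks went into the tray and the two cartridges I found onto the shelf, and the pointer now sits within about 2° of the index tab.

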